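# Wind a veneer clamp tight with its loose crank

### The job

The re-glued veneer of this wardrobe shelf must be clamped: fit the loose crank fully onto the square end of the clamp's screw, take it by its turning grip and wind it clockwise (seen from above), keeping it down on the square all the while, until the foot presses the wooden block and the pull at the grip has risen from about 5 N running free to about 8 N, and no tighter. Then let go, leaving the crank on the screw, the block where it lay and the other things on the shelf undisturbed.

Things in the scene. Friction and masses are not known exactly. Their poses are not given: they have to be found in the camera images.
- crank: loose steel crank, 0.3 to 0.4 kg, lying flat on the shelf, grip up. Origin: on the socket axis at the underside. Hub 30 x 30 x 30 mm, sides along x and y, with a 15 mm square hole right through (sides along x and y). Flat arm 24 mm wide, 10 mm thick, flush with the underside, runs along +x to the grip axis 55 mm away. z up
- crank_grip (a point): middle of the crank's black plastic grip: upright round sleeve, 24 mm thick, from 12 to 72 mm above the crank's underside, turning freely on its pin; 55 mm from the socket axis, 42 mm above the underside. Pull needed here, moving slowly: 5 N with the screw running free; once the foot bears on the block, 1 N more every eighth of a turn; right at 7 to 9 N, crushing from 11 N
- screw_end (a point): screw axis at the shoulder: flat collar, 28 mm across, on which the hub's underside rests when fully fitted. Above it stands the square end, 14 mm wide, 20 mm high, top 3 mm bevelled, sides along this point's x and y. Turns and sinks with the screw: clockwise from above = down, 8 mm a turn; stays where left. Starts 150 to 158 mm above the shelf
- clamp: grey iron C-clamp, fixed on the shelf's front edge; origin on the screw axis at the shelf's top face, x towards its back 190 mm away. Upper arm and boss (38 mm) up to 112 mm above the shelf. The steel foot under the screw, 40 mm wide, meets the block with the shoulder somewhere from 129 to 139 mm above the shelf: it sits differently each time and must be felt
- caul: oak block with cork face, 90 x 70 x 28 mm, lying loose on the shelf under the clamp's foot; origin centre of underside
- globe: snow globe, 92 mm high, 84 mm dark wooden base; leave alone. Origin centre of underside
- knob: white plastic drawer knob, 33 mm wide, 28 mm high; leave alone. Origin centre of underside
- valet_hook: stainless steel valet hook, plate 75 x 22 mm, 54 mm high; leave alone. Origin centre of underside
- hanger: wooden hanger, 420 mm long, lying flat; leave alone. Origin middle of its lower bar
Things that resemble listed ones, but are neither listed nor needed, are in the scene too. What is shaped like the crank but purple is not meant.

How it is judged:
By the outcome, as a careful person would: the job done as asked, in the order asked, and still so for the second after the job is handed in, with the robot touching nothing.
It also fails if it takes over 72 s, if anything falls off the work surface, if the arm or the gripper's body presses on something with over 40 N, if the wrist force passes 120 N, or if a joint passes its speed limit or range.

### The arm

A 6-joint arm with a two-finger parallel gripper is mounted at the origin on the work surface. World frame = base frame: x ahead of the robot, y to its left, z up, the work surface at z = 0. Lengths are in m, angles in degrees, forces in N, time in s.
With the tool pointing down it reaches from about 0.375 to 0.9 m from the base axis. Payload 3.1 kg.
Tool frame: the origin (TCP) lies midway between the tips of the shut fingers; the grasp point (between the pads) lies 19 mm behind it; z points along the fingers, y is the direction in which the jaws open and shut (so a half turn about z gives the same grasp; the last joint's range is limited). The gripper opens to 87 mm and grips with 3 to 60 N. Pads are 19 mm wide; open, the fingers measure 117 mm over their backs; the gripper's body (75 mm by 190 mm) begins 51 mm behind the grasp point.
Start: joints at [58.298, 30.224, 82.088, -0, 67.689, -10.227], TCP at [0.229, 0.582, 0.223] pointing down, gripper open.
Joint ranges: [-176.69, 176.69], [-43.24, 126.21], [12.49, 139.97], [-82, 262], [0, 151.66], [-163.58, 163.58]. Speed limits (degrees/s): [159.86, 159.86, 180, 180, 180, 180].

### API

Orientations are given as a 3x3 rotation matrix whose columns are the frame's x, y, z axes.
In Python, from rig import bot gives the robot as it stands.
- The arm moves only by the tool carry_out, never from a script. Its arguments are lists of equal length, an entry for each row: "grip": the gripper's target within -1 to 1 (fully open at 1, half-way at 0, shut at -1); "slide": the shift along the tool's x, y, z in mm, a list of three; "twist": the turn, a rotation vector about the tool's x, y, z in rad, a list of three. In form: {"grip": [grip, ...], "slide": [[dx, dy, dz], ...], "twist": [[wx, wy, wz], ...]}. A call has 1 to 12 rows; each row shifts and turns the pose as measured when the row begins, along the tool's axes as they then stand; what a row does not reach is not made up. A row lasts 1/10 s, in which the tool goes at most 50 mm and 8.59 degrees, less where a joint would pass 70% of its speed; a pose out of reach is approached as far as the arm can. A call is refused whole if a number of a shift passes 50 or a number of a turn 0.15, either way. A call with a gripper value outside its range is refused whole. The fingers move at their own pace and stop on an object; the grip force is fixed at half the most. Time passes only in rows, so rows that do not move let the fingers close. It gives the time, the measured TCP pose, the force and the opening at its end, in the units of the state.
- bot.read_state(): the state, without advancing time (a new reading comes with each control period).
- bot.capture(name): name is "side" or "top"; returns a dict with "color" (480x640x3 uint8, red, green, blue), "depth" (480x640 float32, m along the optical axis (not along the pixel's ray), 0 where there is no reading), "fx", "fy", "cx", "cy" (pixels), "position" and "rotation" of the camera in the world. Camera axes: x right, y up, looking along -z (the intrinsics and any distortion apply to the point x, -y, -z); pixel columns grow to the right and rows downward; lengths in m; the calibration is good to about 2 mm. A picture is of the moment at which its call begins.
- bot.hand_in(): hands the job in, once; it reports no verdict.
The state is a dict: "time_s": time; "joint_positions": joint angles; "qvel": joint speeds; "tau": joint torques, N m; "position": TCP position; "tcp_rot": TCP orientation; "force": force on the tool from outside, world axes, zero at the start; "moment": the same for the moment, N m; "opening": opening from 0.0 (shut) to 1.0 (fully open).
Only numpy, scipy, OpenCV 4.12 (cv2) and the standard library are available. Lean on these libraries where they do the work, as an engineer would, in place of code of your own. Each camera call takes 0.05 s, during which the arm holds its last target.

## Working session

There is one attempt and no reset: what is moved stays moved. The work goes in short steps, Python scripts to look and compute and a tool call to move; the robot and the scene stay as the last step left them, time stands still between calls to the robot, and variables do not carry over. Pictures are saved under pics/ and viewed, and the job is handed in when it is done.

Besides the shell and the picture viewer there is one more tool, called after "Request:" as name(argument=value, ...) on one line, values as JSON. carry_out: Moves the arm, as the interface text tells. Its arguments: {"type":"object","properties":{"grip":{"type":"array"},"slide":{"type":"array"},"twist":{"type":"array"}},"required":["grip","slide","twist"]}

```bash
mkdir -p pics; ls
python3 - <<'E'
from rig import bot
import cv2,numpy as np
s=bot.read_state();print(s)
for n in("side","top"):
    c=bot.capture(n);cv2.imwrite(f"pics/{n}0.png",c["color"][:,:,::-1]);np.savez(f"{n}0.npz",**c)
    print(n,c["fx"],c["fy"],c["cx"],c["cy"],c["position"],c["rotation"],[k for k in c])
E
```

```text
pics
{'time_s': 0.0, 'joint_positions': array([ 5.82977968e+01,  3.02799974e+01,  8.21547569e+01,  7.33595292e-04,
        6.76895798e+01, -1.02250337e+01]), 'qvel': array([-0.01394921, -0.09312335, -0.0406228 ,  0.03637668,  0.04712457,
       -0.00496381]), 'tau': array([ 9.93103604e-04, -4.40028226e+01, -1.76589721e+01,  6.33101701e-02,
        5.81067475e-02, -1.63656591e-04]), 'position': array([0.22839333, 0.58100104, 0.22156962]), 'tcp_rot': array([[-9.30561520e-01,  3.66133764e-01, -1.15044247e-03],
       [ 3.66135357e-01,  9.30559786e-01, -1.84002429e-03],
       [ 3.96860473e-04, -2.13347347e-03, -9.99997645e-01]]), 'force': array([-1.37781818,  0.67026217, -0.10146559]), 'moment': array([ 0.00988072,  0.03227695, -0.03420302]), 'opening': 1.0011390906619544}
side 456.0397004498884 456.0397004498884 319.17790638400334 239.5694225340915 [-0.04009074 -0.51668852  0.90454437] [[ 0.76321274  0.44833038 -0.46530225]
 [-0.64608867  0.53920706 -0.54020845]
 [ 0.0087024   0.71292048  0.70119088]] ['color', 'depth', 'fx', 'fy', 'cx', 'cy', 'position', 'rotation']
top 548.0454833907723 548.0454833907723 314.8340227498522 232.47318870948033 [0.25179078 0.10196658 1.31184788] [[-0.0628121   0.97387516 -0.21822424]
 [-0.99802376 -0.06168527  0.01197951]
 [-0.00179468  0.21854543  0.97582512]] ['color', 'depth', 'fx', 'fy', 'cx', 'cy', 'position', 'rotation']
```

View pics/side0.png

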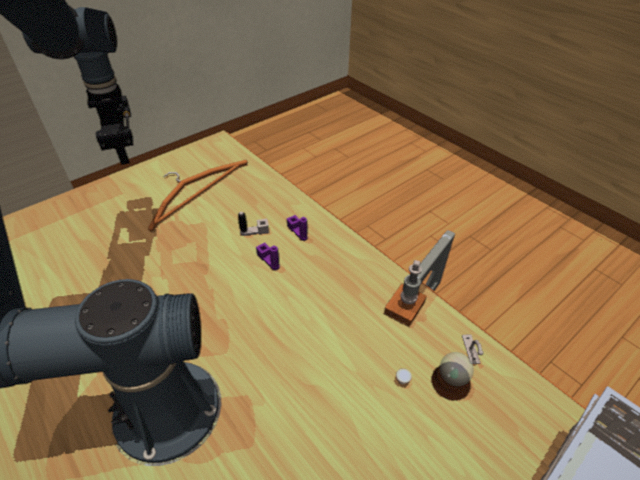

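View pics/top0.png

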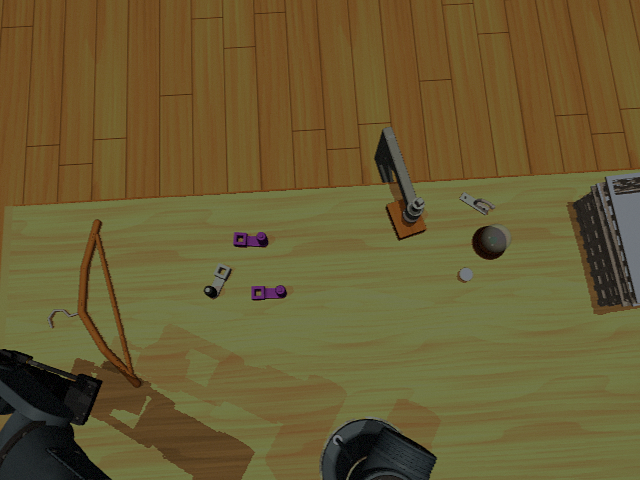

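The grey crank with the black grip is at top (223,271)/(211,291) and side (262,226)/(242,222). Two purple look-alikes are at top (250,240) and (268,293), and those are excluded by the text. The clamp screw is at top (414,207) and side (415,270). I'll enlarge these to confirm.

```bash
cat > h.py <<'E'
import numpy as np,cv2
def proj(c,P):
    P=np.atleast_2d(P);q=(P-c["position"])@c["rotation"]
    return np.c_[c["cx"]+c["fx"]*q[:,0]/-q[:,2], c["cy"]+c["fy"]*-q[:,1]/-q[:,2]]
def ray(c,u,v):
    d=np.array([(u-c["cx"])/c["fx"],-(v-c["cy"])/c["fy"],-1.]);return c["rotation"]@d
def onz(c,u,v,z):
    d=ray(c,u,v);return c["position"]+d*(z-c["position"][2])/d[2]
def tri(c1,p1,c2,p2):
    A=[];b=[]
    for c,p in((c1,p1),(c2,p2)):
        d=ray(c,*p);d/=np.linalg.norm(d);M=np.eye(3)-np.outer(d,d);A.append(M);b.append(M@c["position"])
    A=np.vstack(A);b=np.hstack(b);x=np.linalg.lstsq(A,b,rcond=None)[0];return x,np.linalg.norm(A@x-b)
def crop(c,u0,v0,w,h,k,f):
    im=c["color"][v0:v0+h,u0:u0+w,::-1];im=cv2.resize(im,None,fx=k,fy=k,interpolation=cv2.INTER_CUBIC)
    for i in range(0,w,5):
        cv2.line(im,(i*k,0),(i*k,10 if i%10==0 else 5),(0,255,255),1)
        if i%10==0:cv2.putText(im,str(u0+i),(i*k,22),0,.4,(0,255,255),1)
    for i in range(0,h,5):
        cv2.line(im,(0,i*k),(10 if i%10==0 else 5,i*k),(0,255,255),1)
        if i%10==0:cv2.putText(im,str(v0+i),(12,i*k+4),0,.4,(0,255,255),1)
    return im
def load(f): return dict(np.load(f))
E
python3 - <<'E'
from h import *
t=load("top0.npz");s=load("side0.npz")
a=np.hstack([crop(t,198,258,40,45,10,0),crop(s,232,205,40,45,10,0)]);cv2.imwrite("pics/crank.png",a)
a=np.hstack([crop(t,385,180,50,65,8,0),crop(s,380,255,50,65,8,0)]);cv2.imwrite("pics/clamp.png",a)
E
```

```text
(no output)
```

View pics/crank.png

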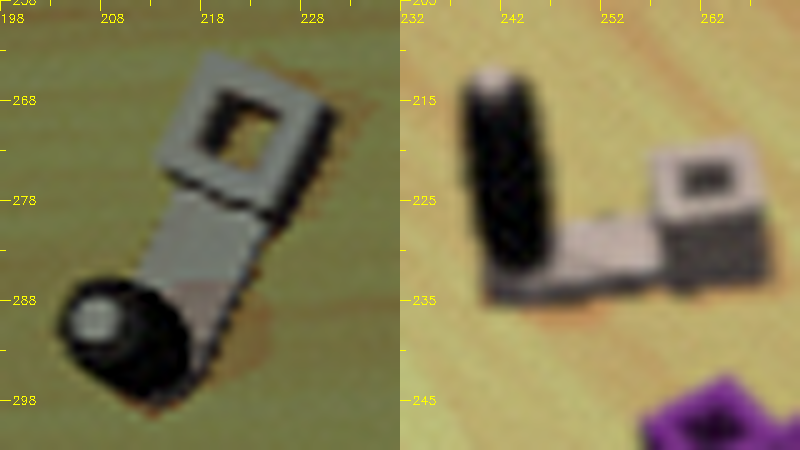

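View pics/clamp.png

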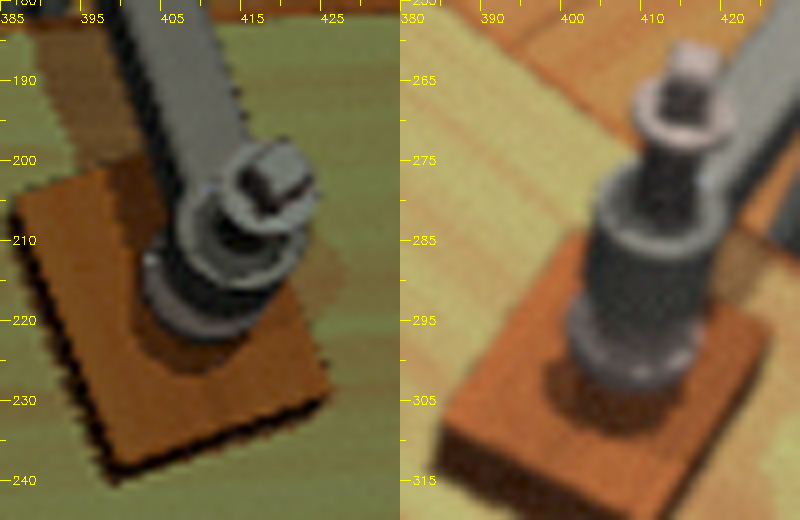

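Confirmed: this is the grey hub with a square hole and a black upright grip. Next I'll triangulate and fit the model poses.

Run:
```python
from h import *
from scipy.optimize import least_squares
t=load("top0.npz");s=load("side0.npz")
print("hub hole",tri(t,(222.3,270.8),s,(262.8,222.8)))
print("grip top",tri(t,(207.5,289.5),s,(241.2,213)))
print("sq top",tri(t,(419,202.3),s,(415.3,262)))
print("collar",tri(t,(418,204.3),s,(414,268.6)))
print("boss top",tri(t,(414.5,209.5),s,(410.5,281)))
# hub top corners
for a,b in (((218.3,263.3),(257.0,220.0)),((231,269),(267,218.8)),((225,279.7),(268.6,225.6)),((213.6,274.8),(258.3,227))):
    print(tri(t,a,s,b))
def pc(c,u0,v0,w,h):
    v,u=np.mgrid[v0:v0+h,u0:u0+w];d=c["depth"][v0:v0+h,u0:u0+w]
    q=np.stack([(u-c["cx"])/c["fx"]*d,-(v-c["cy"])/c["fy"]*d,-d],-1);return q@c["rotation"].T+c["position"]
P=pc(t,198,258,40,45);print((P[::3,::3,2]*1000).round().astype(int))
P=pc(t,405,195,22,35);print((P[::2,::2,2]*1000).round().astype(int))
```

```text
hub hole (array([0.45977185, 0.30961228, 0.03172735]), np.float64(0.0005168105427821977))
grip top (array([0.41156295, 0.33684936, 0.07722133]), np.float64(2.178090477223323e-05))
sq top (array([ 0.5594783 , -0.14077893,  0.17417285]), np.float64(0.0016872698087036016))
collar (array([ 0.5599158 , -0.14194109,  0.15364598]), np.float64(0.0004899808583967786))
boss top (array([ 0.55905134, -0.14131824,  0.11167854]), np.float64(0.00012742611980500653))
(array([0.46591748, 0.32406019, 0.03278417]), np.float64(0.01838093790617574))
(array([0.45784163, 0.28368483, 0.06575356]), np.float64(0.0015924742762742279))
(array([0.45167642, 0.29633862, 0.0319379 ]), np.float64(0.022222666991203566))
(array([ 0.45784253,  0.3359293 , -0.0024741 ]), np.float64(0.0020219142045730595))
[[-1 -4  5  0  0 -2 -3 -2  2 -1 -1  0  1 -2]
 [-4 -2 -1  6  2 -2  0  0 -1 -2 -3  3 -1  1]
 [ 3  0 -1  1 -3 -3 -2 28 29  4 -4 -3 -4 -4]
 [ 0  0  0  2 -3  0 31 28 31 28 28  1  5  6]
 [-1 -1 -1 -3 -2 -4 33 18 -3 31 30  2  4  0]
 [-4  4 -2  3 -3 30 27  4  1 30 17  0  0 -3]
 [-1 -3 -1  0  3  0  4 35 28 30 -1  5  1 -1]
 [ 1 
[... 700 characters left out ...]
 2]
 [  31  109  111  115  149  153  149  153  154    2   -6]
 [  89  110  111  115  124  130  151  147  112    0    3]
 [  92  109  110  111  111  117  111  114  110    0   -1]
 [  93   97  110  113  109  112  114  113  107    2    3]
 [  76   91  104  108  109  107  113  105   -1   -8    4]
 [  59   81   87   90  100  100   96   27   27   -3    0]
 [  59   57   60   81   82   58   57   32   26   -1 1312]
 [  23   59   56   60   56   51   30   29   24   31   -4]
 [  28   30   28   28   30   29   25   27   26   20    2]
 [  27   29   28   27   25   27   28   27   25   28   -2]
 [  26   30   26   22   29   26   29   32   27   26   27]
 [  28   27   28   27   31   27   26   23   26   28   25]]
```

```bash
cat > fit.py <<'E'
from h import *
from scipy.optimize import least_squares
def Rz(a): c,s=np.cos(a),np.sin(a);return np.array([[c,-s,0],[s,c,0],[0,0,1]])
H=.015
hubt=np.array([[H,H,.03],[H,-H,.03],[-H,-H,.03],[-H,H,.03]])
def draw(im,c,segs,u0,v0,k,col=(0,255,0)):
    for a,b in segs:
        p=((proj(c,np.array([a,b]))-[u0,v0]+.5)*k).astype(int);cv2.line(im,tuple(map(int,p[0])),tuple(map(int,p[1])),col,1)
def loop(P): return [(P[i],P[(i+1)%len(P)]) for i in range(len(P))]
def circ(r,z): a=np.linspace(0,2*np.pi,24,endpoint=False);return np.c_[r*np.cos(a),r*np.sin(a),0*a+z]
def cranksegs():
    sq=lambda h,z:np.array([[h,h,z],[h,-h,z],[-h,-h,z],[-h,h,z]])
    S=loop(sq(H,.03))+loop(sq(H,0))+loop(sq(.0075,.03))
    for z in(.072,.012): S+=loop(circ(.012,z)+[.055,0,0])
    S+=[(np.array([H,y,.01]),np.array([.055,y,.01])) for y in(-.012,.012)]
    return S
def screwsegs():
    sq=lambda h,z:np.array([[h,h,z],[h,-h,z],[-h,-h,z],[-h,h,z]])
    return loop(circ(.014,0))+loop(sq(.007,.017))+loop(sq(.007,0))
def tf(S,R,p): return [(R@a+p,R@b+p) for a,b in S]
E
python3 - <<'E'
from fit import *
t=load("top0.npz");s=load("side0.npz")
for a in ((218.3,263.3),(231,269),(225,279.7),(213.6,274.8)): print("t",onz(t,*a,.03).round(4))
for a in ((257.0,220.0),(267,218.8),(268.6,225.6),(258.3,227)): print("s",onz(s,*a,.03).round(4))
# match order by nearest corner in fit
obs=[(t,a) for a in ((218.3,263.3),(231,269),(225,279.7),(213.6,274.8))]+[(s,a) for a in ((257.0,220.0),(267,218.8),(268.6,225.6),(258.3,227))]
def res(x):
    R=Rz(x[2]);p=np.array([x[0],x[1],0]);r=[]
    for c,o in obs:
        d=proj(c,hubt@R.T+p)-np.array(o)
        r+=list(d[np.argmin((d**2).sum(1))])
    g=R@[.055,0,.072]+p
    r+=list((proj(t,g)[0]-[208,290]));r+=list(proj(s,g)[0]-[241.4,213.3])
    return r
x=least_squares(res,[.457,.31,np.arctan2(.027,-.048)]).x;print(x,np.degrees(x[2]),np.round(res(x),1))
S=tf(cranksegs(),Rz(x[2]),np.array([x[0],x[1],0]))
a=crop(t,198,258,40,45,10,0);draw(a,t,S,198,258,10);b=crop(s,232,205,40,45,10,0);draw(b,s,S,232,205,10)
cv2.imwrite("pics/cfit.png",np.hstack([a,b]))
# screw
y0=[.5595,-.1412,.154,np.radians(30)]
for yaw in range(10,90,20):pass
import sys
ims=[]
a=crop(t,403,190,25,25,16,0);b=crop(s,402,255,25,25,16,0);cv2.imwrite("pics/sraw.png",np.hstack([a,b]))
E
```

```text
t [0.4782 0.319  0.03  ]
t [0.4627 0.2894 0.03  ]
t [0.4382 0.3043 0.03  ]
t [0.4515 0.3308 0.03  ]
s [0.4552 0.3314 0.03  ]
s [0.4802 0.3173 0.03  ]
s [0.4669 0.2911 0.03  ]
s [0.4413 0.3048 0.03  ]
[0.4591238  0.31084141 2.6412746 ] 151.33388728416614 [ 0.9 -0.6 -0.5 -1.  -0.3 -0.2 -0.2 -0.7 -0.6  0.3 -0.1  0.2 -0.4  0.4
 -0.7  0.4 -0.2  0.1 -0.3  1.2]
```

View pics/cfit.png

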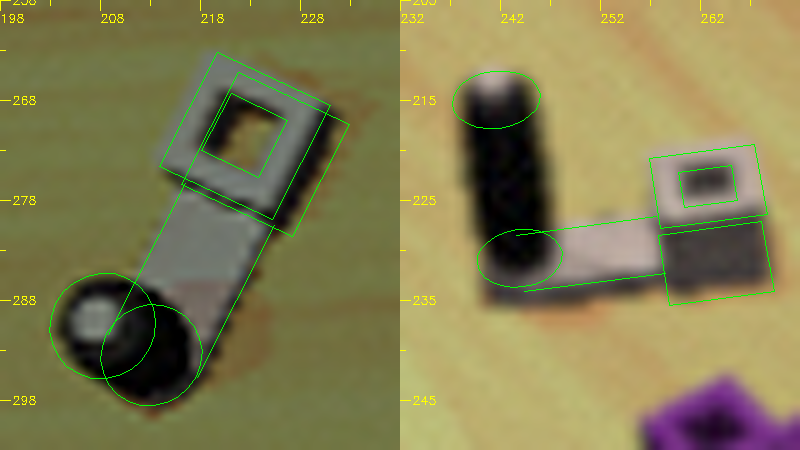

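View pics/sraw.png

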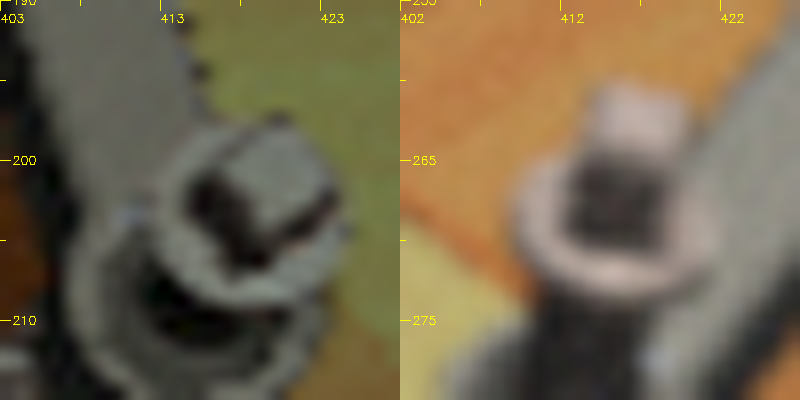

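Run:
```python
from fit import *
t=load("top0.npz");s=load("side0.npz")
P,e=tri(t,(418.4,203.1),s,(414.7,268.3));print(P,e)
rows=[]
for yaw in(26,50):
    S=tf(screwsegs(),Rz(np.radians(yaw)),P)
    a=crop(t,405,190,25,20,16,0);b=crop(s,402,255,25,20,16,0);draw(a,t,S,405,190,16);draw(b,s,S,402,255,16);rows.append(np.hstack([a,b]))
cv2.imwrite("pics/sfit.png",np.vstack(rows)[:600])
```

```text
[ 0.56205764 -0.14270554  0.15395549] 0.00023738107083681463
```

View pics/sfit.png

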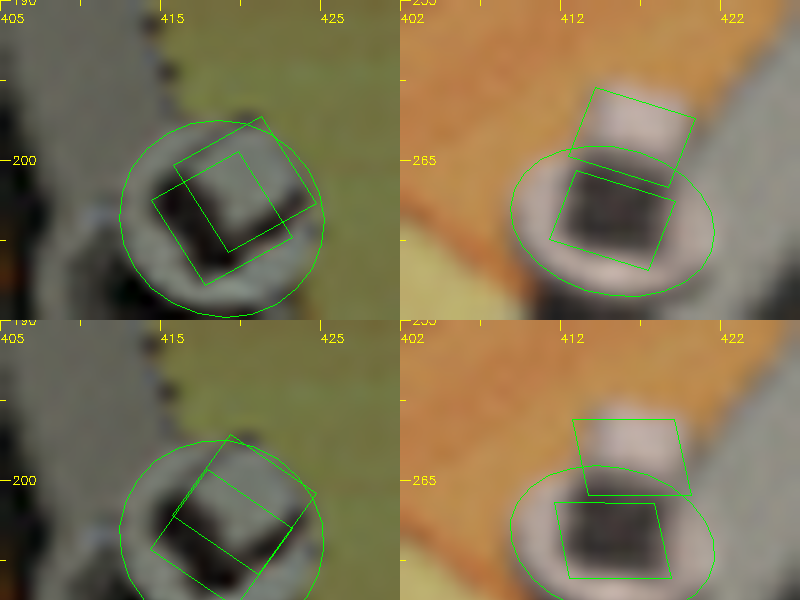

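```bash
cat > sfit.py <<'E'
from fit import *
from scipy.optimize import minimize
def render(c,P,yaw,box,ss=6,b=.002):
    u0,v0,w,h=box
    im=np.full((h*ss,w*ss),np.nan,np.float32);lab=np.zeros((h*ss,w*ss),np.uint8)
    R=Rz(yaw)
    def poly(X,l):
        p=(proj(c,np.asarray(X)@R.T+P)-[u0,v0]+.5)*ss
        cv2.fillConvexPoly(lab,cv2.convexHull(np.round(p*16).astype(np.int32)),l,shift=4)
    sq=lambda h,z:[[h,h,z],[h,-h,z],[-h,-h,z],[-h,h,z]]
    poly(circ(.014,0),1)
    poly(sq(.007,0)+sq(.007,.017),2)
    poly(sq(.007,.017)+sq(.007-b,.02),3)
    return lab
def cost(c,P,yaw,box,ret=False):
    u0,v0,w,h=box;lab=render(c,P,yaw,box);ss=6
    g=c["color"][v0:v0+h,u0:u0+w].astype(float).mean(2)
    F=[cv2.GaussianBlur(cv2.resize((lab==l).astype(np.float32),(w,h),interpolation=cv2.INTER_AREA),(0,0),.5).ravel() for l in(1,2,3)]
    m=(sum(F)>.9)
    A=np.stack(F,1)[m];y=g.ravel()[m]
    k=np.linalg.lstsq(A,y,rcond=None)[0];r=y-A@k
    return 1-(r@r)/((y-y.mean())@(y-y.mean())),k
E
python3 - <<'E'
from sfit import *
t=load("top0.npz");s=load("side0.npz")
P0=np.array([.5610,-.1425,.154])
B={'t':(t,(400,185,35,35)),'s':(s,(398,250,35,35))}
for n,(c,box) in B.items():
    out=[]
    for yaw in range(0,90,5):
        best=(-9,)
        for dx in np.arange(-5,5.1,1):
            for dy in np.arange(-5,5.1,1):
                v,k=cost(c,P0+[dx/1e3,dy/1e3,0],np.radians(yaw),box)
                if k[1]<k[0] and v>best[0]:best=(v,dx,dy,k.round())
        out.append((yaw,)+best)
    for o in out:print(n,o)
E
```

```text
t (0, np.float64(0.4777245924241803), np.float64(2.0), np.float64(0.0), array([117.,  28.,  99.]))
t (5, np.float64(0.5316120686978969), np.float64(2.0), np.float64(0.0), array([118.,  27.,  99.]))
t (10, np.float64(0.5996177805727037), np.float64(2.0), np.float64(0.0), array([119.,  24.,  99.]))
t (15, np.float64(0.6903925145116026), np.float64(2.0), np.float64(0.0), array([121.,  19., 100.]))
t (20, np.float64(0.756025801496174), np.float64(2.0), np.float64(0.0), array([122.,  15., 100.]))
t (25, np.float64(0.8146930581143477), np.float64(3.0), np.float64(0.0), array([115.,  10., 105.]))
t (30, np.float64(0.8579496688944328), np.float64(3.0), np.float64(0.0), array([115.,   8., 105.]))
t (35, np.float64(0.8469667538230363), np.float64(3.0), np.float64(0.0), array([114.,   6., 105.]))
t (40, np.float64(0.8136092437087046), np.float64(3.0), np.float64(0.0), array([112.,   6., 104.]))
t (45, np.float64(0.6997202626589709), np.float64(3.0), np.float64(0.0), array([108.,   9., 102.]))
t (50, np.float64(0.5968186860966382), np.float64(3.0), np.float64(0.0), array([106.,  16., 101.]))
t (
[... 1793 characters left out ...]
))
s (55, np.float64(0.7080377262004007), np.float64(3.0), np.float64(1.0), array([163.,  75., 158.]))
s (60, np.float64(0.6616037597483466), np.float64(3.0), np.float64(1.0), array([162.,  77., 157.]))
s (65, np.float64(0.608466502491098), np.float64(2.0), np.float64(1.0), array([167.,  81., 152.]))
s (70, np.float64(0.5803385336607981), np.float64(2.0), np.float64(0.0), array([171.,  81., 149.]))
s (75, np.float64(0.5612612167845645), np.float64(3.0), np.float64(1.0), array([158.,  82., 155.]))
s (80, np.float64(0.561217672940382), np.float64(3.0), np.float64(1.0), array([159.,  82., 156.]))
s (85, np.float64(0.5659432863459462), np.float64(2.0), np.float64(0.0), array([170.,  82., 149.]))
```

Run:
```python
from sfit import *
t=load("top0.npz");s=load("side0.npz")
tb=(400,185,35,35);sb=(398,250,35,35)
f=lambda x,wt=1,ws=1:-(wt*cost(t,np.array(x[:3])/1e3,np.radians(x[3]),tb)[0]+ws*cost(s,np.array(x[:3])/1e3,np.radians(x[3]),sb)[0])
x0=np.array([563.7,-142,154,32.])
sim=np.vstack([x0]+[x0+d for d in np.diag([3,3,3,6])])
r=minimize(f,x0,method="Nelder-Mead",options=dict(initial_simplex=sim,maxiter=400));print(r.x,r.fun)
for n,(wt,ws) in dict(t=(1,0),s=(0,1)).items():
    g=lambda y:f([y[0],y[1],r.x[2],y[2]],wt,ws)
    x1=r.x[[0,1,3]];q=minimize(g,x1,method="Nelder-Mead",options=dict(initial_simplex=np.vstack([x1]+[x1+d for d in np.diag([2,2,5])])));print(n,q.x,q.fun)
# crank hub refit with -0.5 px
obs=[(t,a) for a in ((218.3,263.3),(231,269),(225,279.7),(213.6,274.8))]+[(s,a) for a in ((257.0,220.0),(267,218.8),(268.6,225.6),(258.3,227))]
def res(x,cs=None):
    R=Rz(x[2]);p=np.array([x[0],x[1],0]);q=[]
    for c,o in obs:
        if cs is not None and c is not cs: continue
        d=proj(c,hubt@R.T+p)-np.array(o)+.5
        q+=list(d[np.argmin((d**2).sum(1))])
    return q
for cs in(None,t,s):
    x=least_squares(res,[.46,.311,2.64],args=(cs,)).x;print(x,np.degrees(x[2]),np.abs(res(x,cs)).max())
from rig import bot
st=bot.read_state()
c,sn=np.cos,np.sin
R=st["tcp_rot"];print("tool x yaw",np.degrees(np.arctan2(R[1,0],R[0,0])))
```

```text
[ 563.31419311 -142.30344441  155.11596376   31.29944079] -1.7895871504994778
t [ 563.35135438 -142.2585099    32.00795962] -0.8732656012788849
s [ 563.1511907  -142.15162205   31.60613632] -0.9212131204415807
[0.45957824 0.31238434 2.66421671] 152.64837321388612 0.8032436892723922
[0.45893335 0.31202325 2.66679467] 152.7960791539024 0.7194346771332221
[0.46102942 0.31379771 2.65879884] 152.3379518603257 0.2535251167743695
tool x yaw 158.52552055975772
```

```bash
cat > go.py <<'E'
import sys,numpy as np
from rig import bot
from scipy.spatial.transform import Rotation as Rn
def need(x,y,z,yaw):
    s=bot.read_state();R=s["tcp_rot"];p=s["position"]
    a=np.radians(yaw);X=np.array([np.cos(a),np.sin(a),0]);Z=np.array([0,0,-1.]);G=np.stack([X,np.cross(Z,X),Z],1)
    w=Rn.from_matrix(R.T@G).as_rotvec()
    print("t",round(s["time_s"],2),"pos",(p*1e3).round(1),"F",s["force"].round(1),"M",s["moment"].round(2),"open",round(s["opening"],3))
    print("slide(now axes) mm",(R.T@(np.array([x,y,z])-p)*1e3).round(1),"| (goal axes)",(G.T@(np.array([x,y,z])-p)*1e3).round(1),"twist rad",w.round(3))
if __name__=="__main__": need(*map(float,sys.argv[1:5]))
E
python3 go.py .4562 .3143 .13 152.5
```

```text
t 0.1 pos [228.4 581.  221.7] F [ 0.7  0.4 -0.8] M [ 0.01 -0.03  0.08] open 0.999
slide(now axes) mm [-309.7 -164.6   91.9] | (goal axes) [-325.2 -131.4   91.7] twist rad [-0.002 -0.     0.105]
```

Request:
carry_out(grip=[1,1,1,1,1,1,1,1,1], slide=[[0,0,0],[-41,-16,8],[-41,-16,12],[-41,-16,12],[-41,-16,12],[-41,-16,12],[-41,-16,12],[-41,-16,12],[-38,-16,12]], twist=[[0,0,0.105],[0,0,0],[0,0,0],[0,0,0],[0,0,0],[0,0,0],[0,0,0],[0,0,0],[0,0,0]])

```text
time_s: 1.0
position: [0.4607, 0.3137, 0.1249]
tcp_rot: [[-0.891, 0.454, -0.001], [0.454, 0.891, 0.002], [0.002, 0.001, -1.0]]
force: [0.4, 1.0, -0.3]
opening: 0.998
```

```bash
python3 go.py .4562 .3143 .095 152.5
```

```text
t 1.0 pos [460.7 313.7 124.9] F [ 0.4  1.  -0.3] M [-0.02  0.01  0.  ] open 0.998
slide(now axes) mm [ 4.3 -1.6 29.9] | (goal axes) [ 4.3 -1.6 29.9] twist rad [ 0.001 -0.002  0.008]
```

Request:
carry_out(grip=[1,1,1], slide=[[4,-1.5,10],[0,0,10],[0,0,8]], twist=[[0,0,0.008],[0,0,0],[0,0,0]])

```text
time_s: 1.3
position: [0.46, 0.3098, 0.0942]
tcp_rot: [[-0.883, 0.469, -0.001], [0.469, 0.883, 0.001], [0.001, 0.0, -1.0]]
force: [-0.4, -0.4, -0.9]
opening: 1.002
```

```bash
python3 go.py .4562 .3143 .007 152.5
python3 - <<'E'
from h import *
from rig import bot
t=bot.capture("top");s=bot.capture("side")
a=np.hstack([crop(t,188,230,60,75,6,0),crop(s,215,170,70,75,6,0)]);cv2.imwrite("pics/g1.png",a)
E
```

```text
t 1.3 pos [460.  309.8  94.2] F [-0.4 -0.4 -0.9] M [-0.03 -0.03 -0.03] open 1.002
slide(now axes) mm [ 5.3  2.2 87.2] | (goal axes) [ 5.4  2.2 87.2] twist rad [ 0.    -0.001 -0.009]
```

View pics/g1.png

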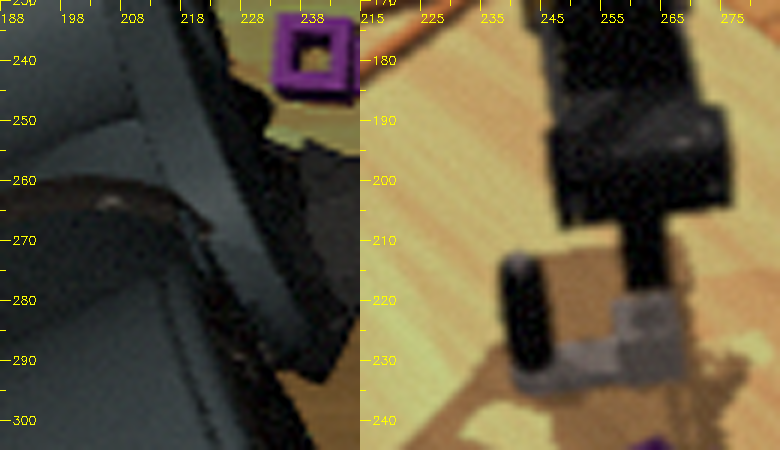

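Run:
```python
from h import *
t=load("top0.npz")
for p in ((240,240),(258,293),(252,293),(252,286),(252,299)): print(p,onz(t,*p,.03 if p[0]!=252 else .02).round(3))
a=np.radians(152.5);y=np.array([np.sin(a),-np.cos(a)]);print([(np.array([.4562,.3143])+d*y).round(3) for d in(-.0585,-.0435,.0435,.0585)])
```

```text
(240, 240) [0.531 0.266 0.03 ]
(258, 293) [0.402 0.228 0.03 ]
(252, 293) [0.404 0.243 0.02 ]
(252, 286) [0.421 0.243 0.02 ]
(252, 299) [0.39  0.244 0.02 ]
[array([0.429, 0.262]), array([0.436, 0.276]), array([0.476, 0.353]), array([0.483, 0.366])]
```

Request:
carry_out(grip=[0.3,0.3,0.3,0.3], slide=[[5,2,0],[0,0,15],[0,0,12],[0,0,0]], twist=[[0,0,-0.009],[0,0,0],[0,0,0],[0,0,0]])

```text
time_s: 1.8
position: [0.453, 0.319, 0.0676]
tcp_rot: [[-0.892, 0.453, -0.001], [0.453, 0.892, 0.002], [0.002, 0.001, -1.0]]
force: [-0.0, 0.4, -0.8]
opening: 0.721
```

```bash
python3 go.py .4562 .3143 .007 152.5
```

```text
t 1.8 pos [453.  319.   67.6] F [-0.   0.4 -0.8] M [-0.   -0.04 -0.03] open 0.721
slide(now axes) mm [-5.1 -2.8 60.5] | (goal axes) [-5.1 -2.7 60.6] twist rad [ 0.001 -0.002  0.01 ]
```

Request:
carry_out(grip=[0.3,0.3], slide=[[0,0,0],[0,0,0]], twist=[[0,0,0],[0,0,0]])

```text
time_s: 2.0
position: [0.4526, 0.32, 0.0681]
tcp_rot: [[-0.892, 0.451, -0.0], [0.451, 0.892, 0.002], [0.001, 0.002, -1.0]]
force: [-0.3, 0.4, 0.3]
opening: 0.658
```

```bash
python3 go.py .4562 .3143 .007 152.5
```

```text
t 2.0 pos [452.6 320.   68.1] F [-0.3  0.4  0.3] M [0.02 0.02 0.  ] open 0.658
slide(now axes) mm [-5.9 -3.6 61.1] | (goal axes) [-5.8 -3.4 61.1] twist rad [ 0.002 -0.001  0.012]
```

Request:
carry_out(grip=[0.3,0.3,0.3,0.3], slide=[[-5,-3,0],[0,0,0],[0,0,0],[0,0,0]], twist=[[0,0,0.01],[0,0,0],[0,0,0],[0,0,0]])

```text
time_s: 2.4
position: [0.4571, 0.3149, 0.0696]
tcp_rot: [[-0.887, 0.461, 0.002], [0.461, 0.887, 0.003], [-0.001, 0.004, -1.0]]
force: [0.7, 0.5, 0.5]
opening: 0.65
```

```bash
python3 go.py .4562 .3143 .007 152.5
```

```text
t 2.4 pos [457.1 314.9  69.6] F [0.7 0.5 0.5] M [-0.07  0.03  0.09] open 0.65
slide(now axes) mm [ 0.6 -1.2 62.5] | (goal axes) [ 0.5 -0.9 62.6] twist rad [0.004 0.001 0.001]
```

Request:
carry_out(grip=[0.3,0.3,0.3,0.3,0.3,0.3,0.3], slide=[[0,-0.5,15],[0,0,15],[0,0,12],[0,0,6],[0,0,3],[0,0,0],[0,0,0]], twist=[[0,0,0],[0,0,0],[0,0,0],[0,0,0],[0,0,0],[0,0,0],[0,0,0]])

```text
time_s: 3.1
position: [0.4588, 0.3149, 0.0178]
tcp_rot: [[-0.887, 0.462, 0.006], [0.462, 0.887, 0.005], [-0.003, 0.007, -1.0]]
force: [0.7, -0.5, 0.5]
opening: 0.65
```

```bash
python3 go.py .4562 .3143 .007 152.5;python3 - <<'E'
from h import *
from rig import bot
s=bot.capture("side")
cv2.imwrite("pics/g2.png",crop(s,215,170,70,75,8,0))
E
```

```text
t 3.1 pos [458.8 314.9  17.8] F [ 0.7 -0.5  0.5] M [ 0.01 -0.04  0.03] open 0.65
slide(now axes) mm [ 2.1 -1.8 10.8] | (goal axes) [ 2.1 -1.7 10.8] twist rad [ 0.007  0.003 -0.   ]
```

View pics/g2.png

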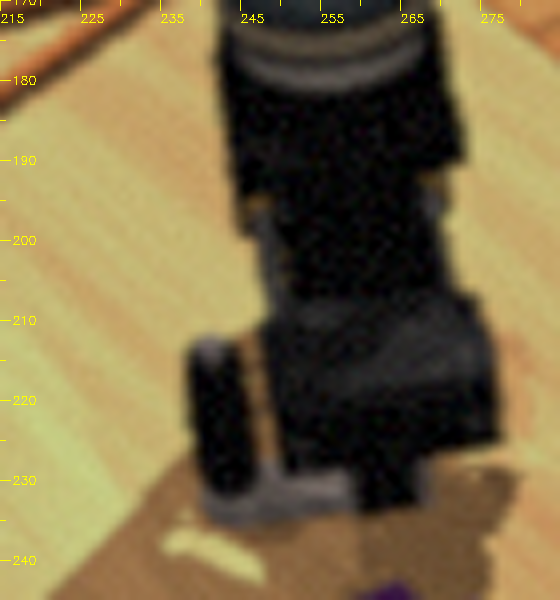

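Request:
carry_out(grip=[0.3,0.3,0.3,0.3,-1,-1,-1,-1,-1,-1,-1,-1], slide=[[2,-1.5,5],[0,0,4],[0,0,1],[0,0,0],[0,0,0],[0,0,0],[0,0,0],[0,0,0],[0,0,0],[0,0,0],[0,0,0],[0,0,0]], twist=[[0.007,0.003,0],[0,0,0],[0,0,0],[0,0,0],[0,0,0],[0,0,0],[0,0,0],[0,0,0],[0,0,0],[0,0,0],[0,0,0],[0,0,0]])

```text
time_s: 4.35
position: [0.4568, 0.3147, 0.0082]
tcp_rot: [[-0.887, 0.462, 0.001], [0.462, 0.887, 0.0], [-0.001, 0.001, -1.0]]
force: [-0.4, -0.6, 0.5]
opening: 0.343
```

```bash
python3 go.py .4562 .3143 .007 152.5;python3 - <<'E'
from h import *
from rig import bot
s=bot.capture("side")
cv2.imwrite("pics/g3.png",crop(s,215,170,70,75,8,0))
E
```

```text
t 4.35 pos [456.8 314.7   8.2] F [-0.4 -0.6  0.5] M [-0.06 -0.02  0.04] open 0.343
slide(now axes) mm [ 0.3 -0.7  1.2] | (goal axes) [ 0.3 -0.7  1.2] twist rad [ 0.001  0.001 -0.   ]
```

View pics/g3.png

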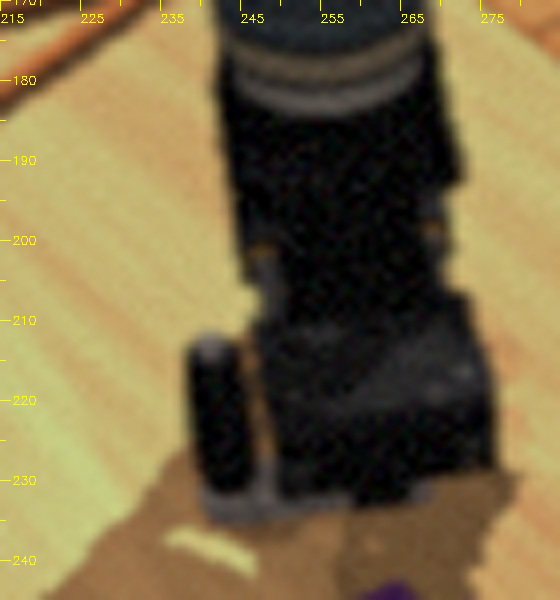

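Request:
carry_out(grip=[-1,-1,-1,-1,-1,-1,-1], slide=[[0,0,-4],[0,0,-10],[0,0,-20],[0,0,-20],[0,0,-10],[0,0,0],[0,0,0]], twist=[[0,0,0],[0,0,0],[0,0,0],[0,0,0],[0,0,0],[0,0,0],[0,0,0]])

```text
time_s: 5.1
position: [0.4549, 0.3141, 0.0747]
tcp_rot: [[-0.887, 0.462, -0.002], [0.462, 0.887, -0.001], [0.001, -0.002, -1.0]]
force: [-0.3, -0.6, -3.4]
opening: 0.34
```

```bash
python3 go.py .5613 -.1391 .225 121.7;python3 - <<'E'
from h import *
from rig import bot
s=bot.capture("side")
cv2.imwrite("pics/g4.png",crop(s,205,140,90,95,6,0))
E
```

```text
t 5.1 pos [454.9 314.1  74.7] F [-0.3 -0.6 -3.4] M [-0.02 -0.06 -0.02] open 0.34
slide(now axes) mm [-303.4 -353.2 -150.1] | (goal axes) [-441.5 -147.7 -150.3] twist rad [-0.002 -0.001  0.538]
```

View pics/g4.png

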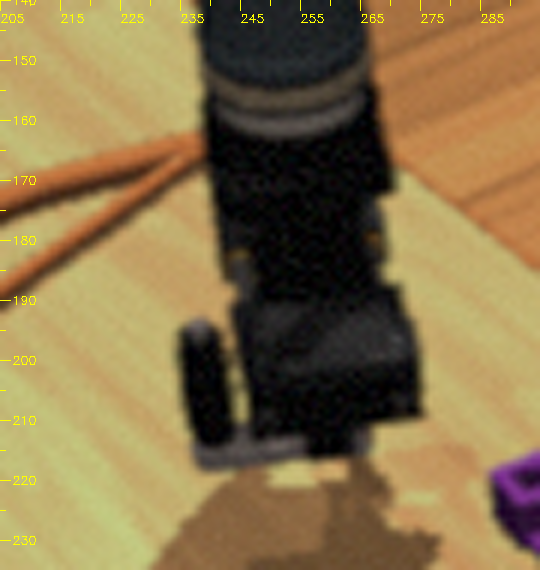

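Request:
carry_out(grip=[-1,-1,-1,-1,-1,-1,-1], slide=[[0,0,-25],[0,0,-30],[0,0,-30],[0,0,-30],[0,0,-20],[0,0,-10],[0,0,0]], twist=[[0,0,0.08],[0,0,0.1],[0,0,0.1],[0,0,0.1],[0,0,0.08],[0,0,0.05],[0,0,0]])

```text
time_s: 5.85
position: [0.451, 0.3122, 0.2164]
tcp_rot: [[-0.531, 0.847, -0.02], [0.848, 0.531, -0.009], [0.003, -0.021, -1.0]]
force: [0.1, -0.2, -4.1]
opening: 0.343
```

```bash
python3 go.py .5613 -.1391 .225 121.7
```

```text
t 5.85 pos [451.  312.2 216.4] F [ 0.1 -0.2 -4.1] M [-0.07 -0.08 -0.04] open 0.343
slide(now axes) mm [-440.9 -146.2   -6.8] | (goal axes) [-441.9 -143.3   -8.6] twist rad [-0.021 -0.003  0.006]
```

Request:
carry_out(grip=[-1,-1,-1,-1,-1,-1,-1,-1,-1,-1,-1,-1], slide=[[-25,-8,-2],[-42,-14,-1],[-42,-14,-1],[-42,-14,-1],[-42,-14,-1],[-42,-14,-1],[-42,-14,-1],[-42,-14,0],[-42,-14,0],[-30,-10,0],[-15,-5,0],[0,0,0]], twist=[[-0.02,-0.003,0.006],[0,0,0],[0,0,0],[0,0,0],[0,0,0],[0,0,0],[0,0,0],[0,0,0],[0,0,0],[0,0,0],[0,0,0],[0,0,0]])

```text
time_s: 7.05
position: [0.5476, -0.1178, 0.204]
tcp_rot: [[-0.541, 0.841, -0.03], [0.841, 0.541, 0.004], [0.02, -0.023, -1.0]]
force: [-0.0, 0.5, -2.7]
opening: 0.342
```

```bash
python3 go.py .5613 -.1391 .205 121.7
```

```text
t 7.05 pos [ 547.6 -117.8  204. ] F [-0.   0.5 -2.7] M [-0.12 -0.09 -0.07] open 0.342
slide(now axes) mm [-25.3  -0.   -1.5] | (goal axes) [-25.4   0.5  -1. ] twist rad [-0.023 -0.019  0.019]
```

Request:
carry_out(grip=[-1,-1,-1,-1,-1], slide=[[-11,0,0],[-10,0,0],[-3,0,0],[0,0,0],[0,0,0]], twist=[[-0.023,-0.019,0.019],[0,0,0],[0,0,0],[0,0,0],[0,0,0]])

```text
time_s: 7.55
position: [0.5572, -0.1318, 0.2002]
tcp_rot: [[-0.529, 0.848, -0.01], [0.848, 0.53, 0.008], [0.012, -0.004, -1.0]]
force: [0.2, 0.1, -3.2]
opening: 0.347
```

```bash
python3 go.py .5613 -.1391 .205 121.7
python3 - <<'E'
from h import *
from rig import bot
s=bot.capture("side");np.savez("side1.npz",**s)
t=bot.capture("top");np.savez("top1.npz",**t)
cv2.imwrite("pics/p1.png",np.hstack([crop(s,375,215,70,90,6,0),crop(t,385,160,60,90,6,0)]))
E
```

```text
t 7.55 pos [ 557.2 -131.8  200.2] F [ 0.2  0.1 -3.2] M [-0.1  -0.06 -0.  ] open 0.347
slide(now axes) mm [-8.3 -0.5 -4.9] | (goal axes) [-8.4 -0.4 -4.8] twist rad [-0.004 -0.012  0.005]
```

View pics/p1.png

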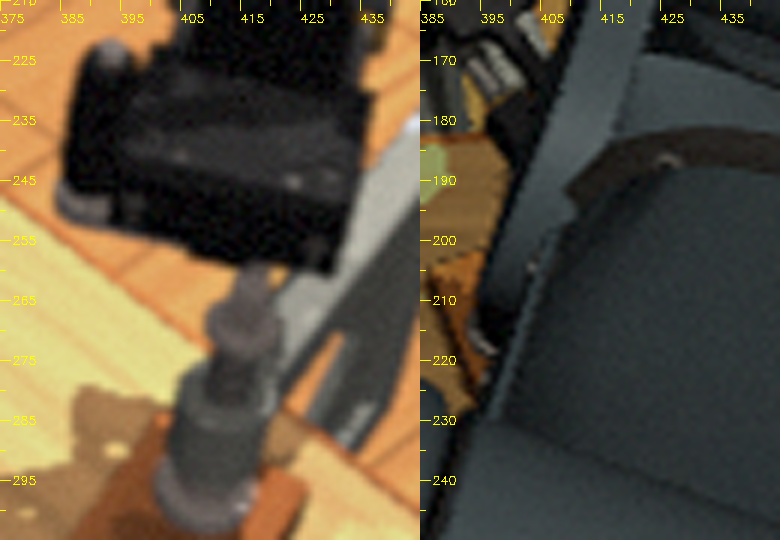

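Request:
carry_out(grip=[-1,-1,-1,-1], slide=[[-6,-0.4,-2],[-1.5,0,0],[0,0,0],[0,0,0]], twist=[[-0.004,-0.012,0.005],[0,0,0],[0,0,0],[0,0,0]])

```text
time_s: 8.05
position: [0.5612, -0.1382, 0.2029]
tcp_rot: [[-0.526, 0.851, 0.001], [0.851, 0.526, -0.001], [-0.001, 0.0, -1.0]]
force: [-0.7, 0.1, -3.9]
opening: 0.342
```

```bash
python3 go.py .5613 -.1391 .180 121.7
```

```text
t 8.05 pos [ 561.2 -138.2  202.9] F [-0.7  0.1 -3.9] M [-0.13 -0.03 -0.03] open 0.342
slide(now axes) mm [-0.8 -0.4 22.9] | (goal axes) [-0.8 -0.4 22.9] twist rad [0.    0.001 0.   ]
```

Request:
carry_out(grip=[-1,-1,-1,-1], slide=[[-0.7,-0.4,5],[0,0,5],[0,0,0],[0,0,0]], twist=[[0,0,0],[0,0,0],[0,0,0],[0,0,0]])

```text
time_s: 8.45
position: [0.5609, -0.1391, 0.1917]
tcp_rot: [[-0.526, 0.851, 0.0], [0.851, 0.526, -0.0], [-0.001, 0.0, -1.0]]
force: [-0.0, 0.0, -3.3]
opening: 0.337
```

```bash
python3 go.py .5613 -.1391 .180 121.7
python3 - <<'E'
from fit import *
from rig import bot
s=bot.capture("side");np.savez("side2.npz",**s)
st=bot.read_state();R=st["tcp_rot"];p=st["position"]
Rc=np.stack([R[:,0],-R[:,1],-R[:,2]],1);o=p+R@np.array([-.0036,0,.0082])
S=tf(cranksegs(),Rc,o);S2=tf(screwsegs(),Rz(np.radians(31.7)),np.array([.5632,-.1422,.155]))
a=crop(s,380,215,50,70,8,0);b=a.copy();draw(b,s,S,380,215,8);draw(b,s,S2,380,215,8,(0,0,255))
cv2.imwrite("pics/p2.png",np.hstack([a,b]))
E
```

```text
t 8.45 pos [ 560.9 -139.1  191.7] F [-0.   0.  -3.3] M [-0.09  0.05 -0.  ] open 0.337
slide(now axes) mm [-0.2  0.3 11.7] | (goal axes) [-0.2  0.3 11.7] twist rad [0.    0.001 0.   ]
```

View pics/p2.png

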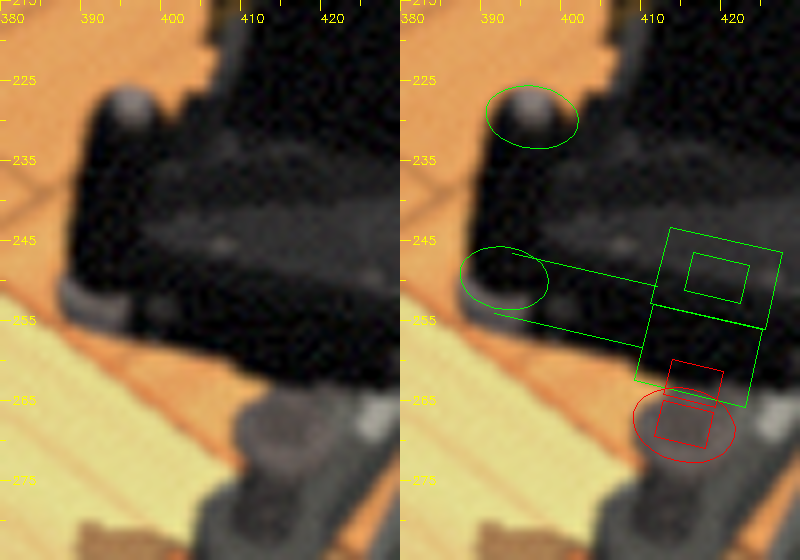

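Request:
carry_out(grip=[-1,-1,-1,-1], slide=[[-0.2,0.3,4],[0,0,3],[0,0,1],[0,0,0]], twist=[[0,0,0],[0,0,0],[0,0,0],[0,0,0]])

```text
time_s: 8.9
position: [0.5613, -0.139, 0.183]
tcp_rot: [[-0.526, 0.851, 0.0], [0.851, 0.526, -0.0], [-0.0, -0.0, -1.0]]
force: [-0.2, 0.8, -2.3]
opening: 0.342
```

```bash
python3 go.py .5613 -.1391 .163 121.7
```

```text
t 8.9 pos [ 561.3 -139.   183. ] F [-0.2  0.8 -2.3] M [-0.12 -0.08 -0.02] open 0.342
slide(now axes) mm [-0.1 -0.  20. ] | (goal axes) [-0.1 -0.  20. ] twist rad [-0.  0.  0.]
```

Request:
carry_out(grip=[-1,-1,-1,-1], slide=[[0,0,1.5],[0,0,1.5],[0,0,1],[0,0,0]], twist=[[0,0,0],[0,0,0],[0,0,0],[0,0,0]])

```text
time_s: 9.3
position: [0.5614, -0.1391, 0.1788]
tcp_rot: [[-0.526, 0.851, 0.001], [0.851, 0.526, -0.001], [-0.001, 0.0, -1.0]]
force: [1.7, -0.3, -3.8]
opening: 0.342
```

```bash
python3 go.py .5613 -.1391 .163 121.7
```

```text
t 9.3 pos [ 561.4 -139.1  178.8] F [ 1.7 -0.3 -3.8] M [-0.08  0.01  0.04] open 0.342
slide(now axes) mm [ 0.1 -0.1 15.8] | (goal axes) [ 0.1 -0.1 15.8] twist rad [0.    0.001 0.   ]
```

Request:
carry_out(grip=[-1,-1,-1,-1], slide=[[0,0,1.5],[0,0,1.5],[0,0,1],[0,0,0]], twist=[[0,0,0],[0,0,0],[0,0,0],[0,0,0]])

```text
time_s: 9.7
position: [0.5614, -0.1394, 0.1746]
tcp_rot: [[-0.526, 0.851, 0.001], [0.851, 0.526, -0.001], [-0.001, -0.0, -1.0]]
force: [-0.5, -0.2, -3.0]
opening: 0.34
```

```bash
python3 go.py .5613 -.1391 .163 121.7
```

```text
t 9.7 pos [ 561.4 -139.4  174.6] F [-0.5 -0.2 -3. ] M [-0.09 -0.01 -0.07] open 0.34
slide(now axes) mm [ 0.3  0.1 11.6] | (goal axes) [ 0.3  0.1 11.6] twist rad [-0.     0.001  0.   ]
```

Underside is at about 0.166, which is below the square's top, with no resistance. I'll continue.

Request:
carry_out(grip=[-1,-1,-1,-1,-1], slide=[[0,0,2],[0,0,2],[0,0,2],[0,0,1],[0,0,0]], twist=[[0,0,0],[0,0,0],[0,0,0],[0,0,0],[0,0,0]])

```text
time_s: 10.2
position: [0.5614, -0.1395, 0.1669]
tcp_rot: [[-0.526, 0.851, 0.001], [0.851, 0.526, -0.001], [-0.001, -0.0, -1.0]]
force: [0.2, -0.4, -3.8]
opening: 0.341
```

```bash
python3 go.py .5613 -.1391 .163 121.7
```

```text
t 10.2 pos [ 561.4 -139.5  166.9] F [ 0.2 -0.4 -3.8] M [-0.19  0.01  0.02] open 0.341
slide(now axes) mm [0.4 0.1 3.9] | (goal axes) [0.4 0.1 3.9] twist rad [-0.     0.001  0.   ]
```

Request:
carry_out(grip=[-1,-1,-1,-1,-1], slide=[[0,0,1],[0,0,1],[0,0,1],[0,0,1],[0,0,0.5]], twist=[[0,0,0],[0,0,0],[0,0,0],[0,0,0],[0,0,0]])

```text
time_s: 10.7
position: [0.5614, -0.1395, 0.1621]
tcp_rot: [[-0.526, 0.851, 0.001], [0.851, 0.526, -0.001], [-0.001, -0.0, -1.0]]
force: [0.3, -0.0, -2.8]
opening: 0.341
```

```bash
python3 go.py .5613 -.1391 .163 121.7;python3 - <<'E'
from fit import *
from rig import bot
s=bot.capture("side");np.savez("side3.npz",**s)
a=crop(s,380,225,60,70,9,0)
cv2.imwrite("pics/p3.png",a)
E
```

```text
t 10.7 pos [ 561.4 -139.5  162.1] F [ 0.3 -0.  -2.8] M [-0.14  0.04 -0.  ] open 0.341
slide(now axes) mm [ 0.4  0.1 -0.9] | (goal axes) [ 0.4  0.1 -0.9] twist rad [-0.     0.001  0.   ]
```

View pics/p3.png

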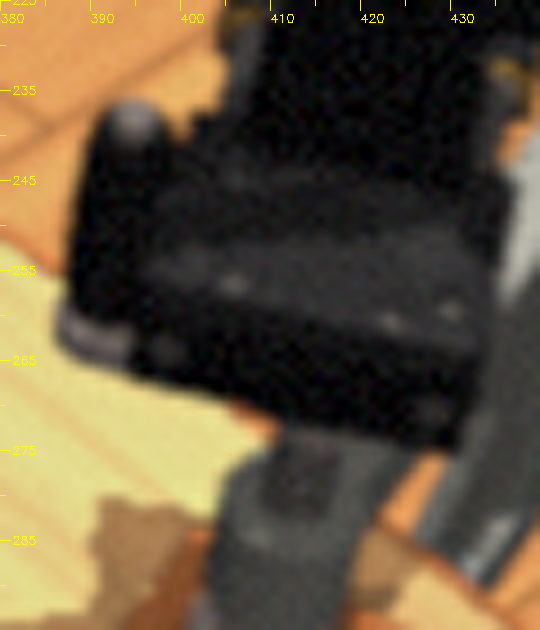

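Request:
carry_out(grip=[-1,-1,-1], slide=[[0,0,1],[0,0,1],[0,0,1]], twist=[[0,0,0],[0,0,0],[0,0,0]])

```text
time_s: 11.05
position: [0.5615, -0.1395, 0.1605]
tcp_rot: [[-0.526, 0.851, 0.001], [0.851, 0.526, -0.001], [-0.002, -0.0, -1.0]]
force: [-4.1, 0.7, 7.8]
opening: 0.343
```

Request:
carry_out(grip=[-1,-1,0.3,0.3,0.3,0.3,0.3], slide=[[0,0,1],[0,0,0],[0,0,0],[0,0,0],[0,0,0],[0,0,0],[0,0,0]], twist=[[0,0,0],[0,0,0],[0,0,0],[0,0,0],[0,0,0],[0,0,0],[0,0,0]])

```text
time_s: 11.75
position: [0.5634, -0.14, 0.161]
tcp_rot: [[-0.526, 0.851, 0.006], [0.851, 0.526, -0.003], [-0.006, 0.003, -1.0]]
force: [0.3, -0.5, 0.4]
opening: 0.633
```

Request:
carry_out(grip=[0.3,0.3,0.3,0.3,0.3,0.3,0.3,0.3], slide=[[0,0,-4],[0,0,-10],[0,0,-20],[0,0,-30],[0,0,-25],[0,0,-10],[0,0,0],[0,0,0]], twist=[[0,0,0],[0,0,0],[0,0,0],[0,0,0],[0,0,0],[0,0,0],[0,0,0],[0,0,0]])

```text
time_s: 12.55
position: [0.5628, -0.1396, 0.2663]
tcp_rot: [[-0.526, 0.851, 0.007], [0.851, 0.526, -0.003], [-0.006, 0.004, -1.0]]
force: [-0.1, -0.6, 0.0]
opening: 0.647
```

```bash
python3 go.py .5343 -.0954 .25 121.7;python3 - <<'E'
from fit import *
from rig import bot
s=bot.capture("side");np.savez("side4.npz",**s)
a=crop(s,375,215,60,80,7,0);b=a.copy()
S=tf(cranksegs(),Rz(np.radians(121.7)),np.array([.5632,-.1422,.154]));draw(b,s,S,375,215,7)
cv2.imwrite("pics/p4.png",np.hstack([a[:,:400],b[:,:400]]))
E
```

```text
t 12.55 pos [ 562.8 -139.6  266.3] F [-0.1 -0.6  0. ] M [ 0.02  0.04 -0.02] open 0.647
slide(now axes) mm [52.7 -1.1 15.9] | (goal axes) [52.6 -1.  16.3] twist rad [0.004 0.006 0.   ]
```

View pics/p4.png

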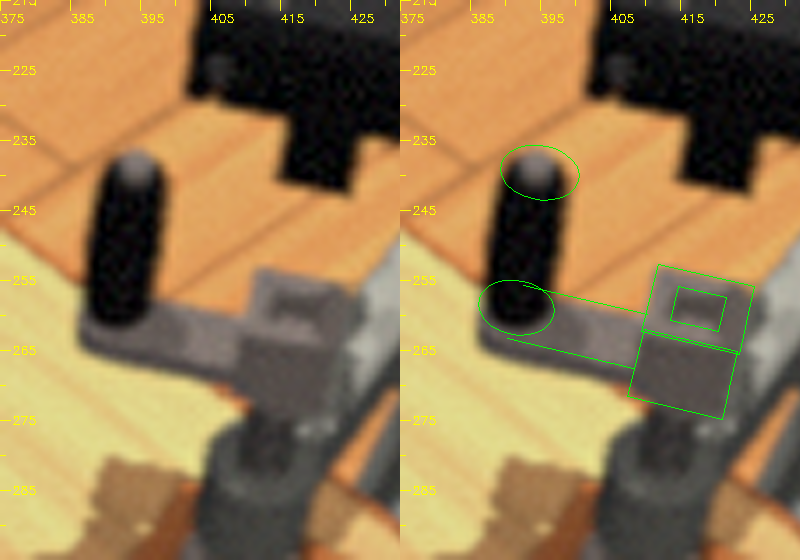

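Request:
carry_out(grip=[0.3,0.3,0.3,0.3,0.3,0.3], slide=[[18,0,0],[18,0,0],[10,0,0],[3,-0.5,0],[0,0,0],[0,0,0]], twist=[[0.004,0.006,0],[0,0,0],[0,0,0],[0,0,0],[0,0,0],[0,0,0]])

```text
time_s: 13.2
position: [0.5308, -0.0929, 0.2604]
tcp_rot: [[-0.526, 0.851, -0.013], [0.851, 0.526, 0.006], [0.012, -0.008, -1.0]]
force: [-0.5, 0.5, -0.4]
opening: 0.651
```

```bash
python3 go.py .5343 -.0954 .179 121.7
```

```text
t 13.2 pos [530.8 -92.9 260.4] F [-0.5  0.5 -0.4] M [-0.09  0.01  0.01] open 0.651
slide(now axes) mm [-4.9  2.4 81.4] | (goal axes) [-4.   1.7 81.4] twist rad [-0.008 -0.012  0.   ]
```

Request:
carry_out(grip=[0.3,0.3,0.3,0.3,0.3,0.3], slide=[[-3.8,1.6,0],[0,0,6],[0,0,10],[0,0,5],[0,0,0],[0,0,0]], twist=[[-0.008,-0.012,0],[0,0,0],[0,0,0],[0,0,0],[0,0,0],[0,0,0]])

```text
time_s: 13.8
position: [0.5352, -0.0972, 0.2367]
tcp_rot: [[-0.524, 0.852, 0.001], [0.852, 0.524, -0.001], [-0.002, 0.001, -1.0]]
force: [-0.3, -0.3, -0.2]
opening: 0.652
```

```bash
python3 go.py .5343 -.0954 .179 121.7
```

```text
t 13.8 pos [535.2 -97.2 236.7] F [-0.3 -0.3 -0.2] M [-0.1  -0.02  0.03] open 0.652
slide(now axes) mm [ 2.1  0.1 57.7] | (goal axes) [ 2.   0.1 57.7] twist rad [ 0.001  0.002 -0.001]
```

Request:
carry_out(grip=[0.3,0.3,0.3,0.3,0.3,0.3,0.3,0.3], slide=[[1.5,0,5],[0,0,12],[0,0,12],[0,0,12],[0,0,8],[0,0,3],[0,0,0],[0,0,0]], twist=[[0,0.002,0],[0,0,0],[0,0,0],[0,0,0],[0,0,0],[0,0,0],[0,0,0],[0,0,0]])

```text
time_s: 14.6
position: [0.5345, -0.0956, 0.1803]
tcp_rot: [[-0.524, 0.851, 0.0], [0.851, 0.524, 0.001], [0.001, 0.001, -1.0]]
force: [-0.3, 0.4, 0.1]
opening: 0.646
```

```bash
python3 go.py .5343 -.0954 .179 121.7;python3 - <<'E'
from fit import *
from rig import bot
s=bot.capture("side")
cv2.imwrite("pics/p5.png",crop(s,365,195,70,90,6,0))
E
```

```text
t 14.6 pos [534.5 -95.6 180.3] F [-0.3  0.4  0.1] M [-0.09  0.03  0.04] open 0.646
slide(now axes) mm [ 0.3 -0.   1.3] | (goal axes) [ 0.3 -0.   1.3] twist rad [ 0.001 -0.001 -0.001]
```

View pics/p5.png

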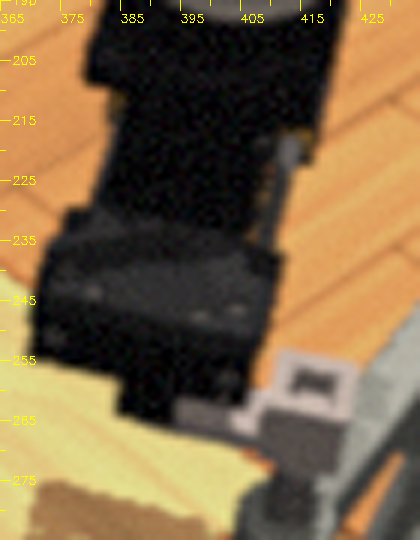

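Fingers are around the sleeve, and the hub sits at (417,262) with the hole filled by the square. Closing.

Request:
carry_out(grip=[-1,-1,-1,-1,-1,-1,-1,-1], slide=[[0,0,0],[0,0,0],[0,0,0],[0,0,0],[0,0,0],[0,0,0],[0,0,0],[0,0,0]], twist=[[0,0,0],[0,0,0],[0,0,0],[0,0,0],[0,0,0],[0,0,0],[0,0,0],[0,0,0]])

```text
time_s: 15.45
position: [0.5355, -0.0961, 0.1821]
tcp_rot: [[-0.524, 0.851, 0.004], [0.851, 0.524, -0.001], [-0.003, 0.003, -1.0]]
force: [-0.3, 0.9, -0.6]
opening: 0.27
```

```bash
python3 go.py .5343 -.0954 .179 121.7
cat > ring.py <<'E'
import sys,numpy as np
from rig import bot
C=np.array([.5632,-.1422]);r=.055
def plan(steps,z=None,dz=0.0,sink=True,Rfix=None):
    """print slide rows (tool axes) for a list of clockwise step degrees"""
    s=bot.read_state();R=s["tcp_rot"];p=s["position"]
    d=p[:2]-C;a=np.arctan2(d[1],d[0])
    rad=np.array([np.cos(a),np.sin(a),0]);tan=np.array([np.sin(a),-np.cos(a),0]) # cw
    F=s["force"]
    print("t",round(s["time_s"],2),"ang",round(np.degrees(a),1),"rad mm",round(np.hypot(*d)*1e3,2),"z",round(p[2]*1e3,2),"F tan",round(F@tan,2),"F rad",round(F@rad,2),"Fz",round(F[2],2),"open",round(s["opening"],3))
    from scipy.spatial.transform import Rotation as Rn
    y=np.radians(121.7);X=np.array([np.cos(y),np.sin(y),0]);Z=np.array([0,0,-1.]);G=np.stack([X,np.cross(Z,X),Z],1)
    print("twist",Rn.from_matrix(R.T@G).as_rotvec().round(3).tolist())
    rows=[]
    cur=p.copy()
    for st in steps:
        b=a-np.radians(st)
        nxt=np.array([C[0]+r*np.cos(b),C[1]+r*np.sin(b),cur[2]-8e-3*st/360])
        rows.append(((G.T@(nxt-cur))*1e3).round(1).tolist());cur=nxt;a=b
    print(rows)
if __name__=="__main__": plan([float(v) for v in sys.argv[1:]])
E
python3 ring.py 3 6 8 8 8 8 8 8 8 8 6 0
```

```text
t 15.45 pos [535.5 -96.1 182.1] F [-0.3  0.9 -0.6] M [-0.07 -0.03 -0.01] open 0.27
slide(now axes) mm [ 1.2 -0.7  3.1] | (goal axes) [ 1.2 -0.7  3.1] twist rad [ 0.003  0.003 -0.001]
t 15.45 ang 120.9 rad mm 53.8 z 182.1 F tan 0.23 F rad 0.9 Fz -0.55 open 0.27
twist [0.003, 0.003, -0.001]
[[1.1, 2.9, 0.1], [-0.7, 5.7, 0.1], [-1.8, 7.5, 0.2], [-2.8, 7.1, 0.2], [-3.8, 6.7, 0.2], [-4.7, 6.1, 0.2], [-5.5, 5.4, 0.2], [-6.2, 4.5, 0.2], [-6.8, 3.6, 0.2], [-7.2, 2.7, 0.2], [-5.6, 1.3, 0.1], [0.0, 0.0, 0.0]]
```

Request:
carry_out(grip=[-1,-1,-1,-1,-1,-1,-1], slide=[[0.5,2,1.5],[0,4,1],[-0.7,5.7,0.6],[-1.8,7,0.5],[-2.6,6.8,0.5],[-3.5,6.5,0.5],[-4.5,6,0.5]], twist=[[0.003,0.003,0],[0,0,0],[0,0,0],[0,0,0],[0,0,0],[0,0,0],[0,0,0]])

```text
time_s: 16.15
position: [0.5653, -0.0883, 0.1807]
tcp_rot: [[-0.529, 0.848, -0.024], [0.849, 0.529, -0.006], [0.008, -0.024, -1.0]]
force: [-4.8, 3.0, 6.9]
opening: 0.269
```

```bash
python3 ring.py 8 8 8 8 8 8 8 8 8
```

```text
t 16.15 ang 87.8 rad mm 53.91 z 180.73 F tan -4.95 F rad 2.81 Fz 6.85 open 0.269
twist [-0.024, -0.008, 0.004]
[[-3.8, 6.7, 0.2], [-5.5, 5.3, 0.2], [-6.2, 4.5, 0.2], [-6.8, 3.6, 0.2], [-7.2, 2.6, 0.2], [-7.5, 1.6, 0.2], [-7.7, 0.5, 0.2], [-7.7, -0.5, 0.2], [-7.5, -1.6, 0.2]]
```

Request:
carry_out(grip=[-1,-1,-1,-1,-1,-1,-1,-1,-1], slide=[[-5,6.5,0.5],[-6,5.8,0.4],[-7,5,0.4],[-7.7,4,0.4],[-8.2,3,0.4],[-8.5,1.8,0.4],[-8.7,0.6,0.4],[-8.7,-0.6,0.4],[-8.5,-1.8,0.4]], twist=[[-0.012,-0.004,0.002],[-0.006,-0.002,0],[0,0,0],[0,0,0],[0,0,0],[0,0,0],[0,0,0],[0,0,0],[0,0,0]])

```text
time_s: 17.05
position: [0.6116, -0.1159, 0.1802]
tcp_rot: [[-0.529, 0.848, -0.036], [0.848, 0.53, 0.029], [0.044, -0.015, -0.999]]
force: [0.5, 6.2, 3.9]
opening: 0.273
```

```bash
python3 ring.py 9 9 9 9 9 9 9 9 9 9 9 9
```

```text
t 17.05 ang 28.5 rad mm 55.08 z 180.24 F tan -5.18 F rad 3.41 Fz 3.86 open 0.273
twist [-0.015, -0.044, 0.005]
[[-8.5, -1.2, 0.2], [-8.3, -2.5, 0.2], [-7.8, -3.7, 0.2], [-7.1, -4.9, 0.2], [-6.2, -6.0, 0.2], [-5.2, -6.9, 0.2], [-4.1, -7.6, 0.2], [-2.8, -8.1, 0.2], [-1.5, -8.5, 0.2], [-0.2, -8.6, 0.2], [1.2, -8.6, 0.2], [2.5, -8.3, 0.2]]
```

Request:
carry_out(grip=[-1,-1,-1,-1,-1,-1,-1,-1,-1,-1,-1,-1], slide=[[-9,-1.5,0.4],[-9,-2.7,0.4],[-8.5,-4,0.4],[-7.8,-5.2,0.4],[-6.8,-6.5,0.4],[-5.7,-7.5,0.4],[-4.5,-8.3,0.4],[-3.2,-8.9,0.4],[-2,-9.2,0.4],[-0.6,-9.4,0.4],[0.8,-9.4,0.4],[2,-9.2,0.4]], twist=[[-0.008,-0.016,0.002],[-0.005,-0.016,0.002],[-0.003,-0.012,0],[0,-0.005,0],[0,-0.005,0],[0,-0.003,0],[0,-0.003,0],[0,-0.003,0],[0,-0.003,0],[0,-0.003,0],[0,-0.003,0],[0,-0.003,0]])

```text
time_s: 18.25
position: [0.5931, -0.1896, 0.1819]
tcp_rot: [[-0.52, 0.852, 0.066], [0.853, 0.521, 0.0], [-0.034, 0.057, -0.998]]
force: [7.6, -0.9, -0.2]
opening: 0.269
```

```bash
python3 ring.py 9 9 9 9 9 9 9 9 9 9 9 9
```

```text
t 18.25 ang -57.8 rad mm 56.04 z 181.92 F tan -5.96 F rad 4.82 Fz -0.25 open 0.269
twist [0.057, 0.035, -0.005]
[[1.6, -8.6, 0.2], [1.9, -8.4, 0.2], [3.2, -8.0, 0.2], [4.4, -7.4, 0.2], [5.5, -6.6, 0.2], [6.5, -5.7, 0.2], [7.3, -4.6, 0.2], [7.9, -3.4, 0.2], [8.4, -2.1, 0.2], [8.6, -0.8, 0.2], [8.6, 0.6, 0.2], [8.4, 1.9, 0.2]]
```

Run:
```python
from fit import *
from rig import bot
s=bot.capture("side");t=bot.capture("top")
cv2.imwrite("pics/w1.png",np.hstack([crop(s,375,205,70,90,6,0),crop(t,385,160,60,90,6,0)]))
```

```text
(no output)
```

View pics/w1.png

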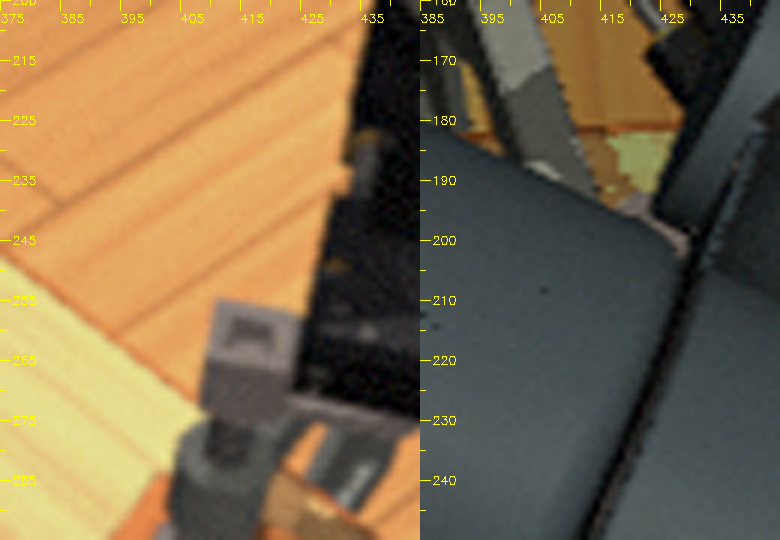

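Run:
```python
from fit import *
from rig import bot
s=bot.capture("side");np.savez("side5.npz",**s)
o=[]
for z in(.1525,.1485):
    b=crop(s,400,245,40,45,9,0)
    S=tf(cranksegs(),Rz(np.radians(-58)),np.array([.5632,-.1422,z]))+tf(loop(circ(.014,0)),np.eye(3),np.array([.5632,-.1422,z]));draw(b,s,S,400,245,9);o.append(b)
cv2.imwrite("pics/w2.png",np.hstack(o))
```

```text
(no output)
```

View pics/w2.png

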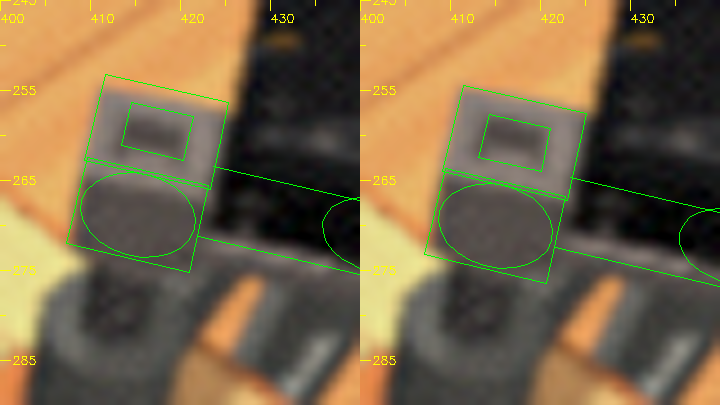

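Request:
carry_out(grip=[-1,-1,-1,-1,-1], slide=[[0.5,-5,1.2],[1,-7,1.2],[2,-8,1],[3,-8,1],[4.2,-7.6,1]], twist=[[0.025,0.015,-0.003],[0.02,0.012,-0.002],[0.014,0.008,0],[0.005,0,0],[0.005,0,0]])

```text
time_s: 18.9
position: [0.5716, -0.1983, 0.1801]
tcp_rot: [[-0.521, 0.853, 0.02], [0.854, 0.521, -0.005], [-0.015, 0.014, -1.0]]
force: [4.5, 0.2, 1.7]
opening: 0.27
```

```bash
python3 ring.py 9 9 9 9 9 9 9 9
```

```text
t 18.9 ang -81.5 rad mm 56.68 z 180.14 F tan -4.49 F rad 0.43 Fz 1.68 open 0.27
twist [0.014, 0.015, -0.005]
[[5.6, -7.0, 0.2], [5.2, -6.9, 0.2], [6.2, -6.0, 0.2], [7.0, -5.0, 0.2], [7.7, -3.8, 0.2], [8.2, -2.6, 0.2], [8.5, -1.2, 0.2], [8.6, 0.1, 0.2]]
```

Request:
carry_out(grip=[-1,-1,-1,-1,-1,-1,-1,-1], slide=[[5.5,-7,1.5],[6,-6.8,1.5],[6.8,-6,1.5],[7.5,-5,1.3],[8.3,-3.8,1.3],[8.8,-2.6,1.2],[9.2,-1.2,1.2],[9.2,0.1,1.2]], twist=[[0.01,0.01,-0.004],[0.008,0.008,0],[0.004,0.003,0],[0.004,0,0],[0.004,0,0],[0.003,0,0],[0.003,0,0],[0.003,0,0]])

```text
time_s: 19.7
position: [0.5383, -0.1911, 0.1806]
tcp_rot: [[-0.526, 0.85, 0.038], [0.847, 0.527, -0.068], [-0.078, -0.003, -0.997]]
force: [-2.1, -15.1, 2.7]
opening: 0.267
```

```bash
sed -i 's/C=np.array.*/C=np.array([.564,-.1434]);r=.055/' ring.py; python3 ring.py 9 9 9 9 9 9 9 9
```

```text
t 19.7 ang -118.3 rad mm 54.21 z 180.59 F tan -5.35 F rad 14.28 Fz 2.68 open 0.267
twist [-0.003, 0.078, 0.002]
[[7.4, -4.4, 0.2], [8.3, -2.5, 0.2], [8.6, -1.1, 0.2], [8.6, 0.2, 0.2], [8.5, 1.6, 0.2], [8.1, 2.9, 0.2], [7.6, 4.1, 0.2], [6.8, 5.3, 0.2]]
```

Run:
```python
from fit import *
from rig import bot
s=bot.capture("side");np.savez("side6.npz",**s)
o=[crop(s,390,235,45,50,8,0)]
for z in(.1475,):
    b=crop(s,390,235,45,50,8,0)
    S=tf(cranksegs(),Rz(np.radians(-118)),np.array([.5632,-.1422,z]));draw(b,s,S,390,235,8);o.append(b)
cv2.imwrite("pics/w3.png",np.hstack(o))
```

```text
(no output)
```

View pics/w3.png

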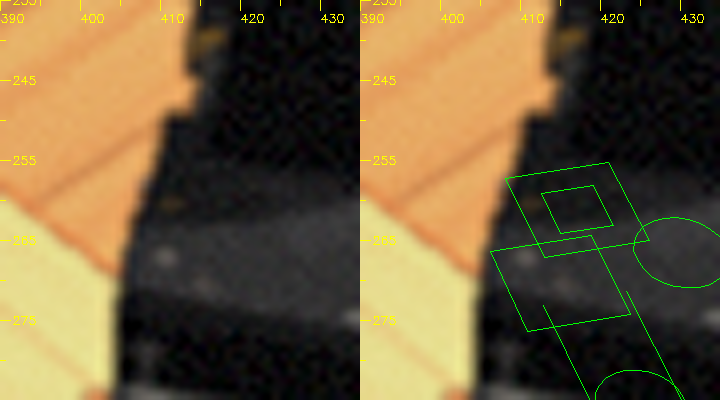

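Request:
carry_out(grip=[-1,-1,-1,-1], slide=[[0.5,1,1],[0,0.5,1],[0,0,1],[0,0,1]], twist=[[0,0.04,0],[0,0.03,0],[0,0.015,0],[0,0.008,0]])

```text
time_s: 20.15
position: [0.5392, -0.1935, 0.1777]
tcp_rot: [[-0.527, 0.85, -0.012], [0.85, 0.527, 0.007], [0.012, -0.006, -1.0]]
force: [-1.4, -0.1, 6.6]
opening: 0.27
```

```bash
python3 ring.py 9 9 9 9 9 9 9 9
```

```text
t 20.15 ang -116.3 rad mm 55.89 z 177.7 F tan 1.2 F rad 0.69 Fz 6.61 open 0.27
twist [-0.006, -0.012, 0.002]
[[8.1, -3.2, 0.2], [8.2, -2.7, 0.2], [8.5, -1.4, 0.2], [8.6, -0.1, 0.2], [8.5, 1.3, 0.2], [8.2, 2.6, 0.2], [7.7, 3.8, 0.2], [7.0, 5.0, 0.2]]
```

Request:
carry_out(grip=[-1,-1,-1,-1,-1], slide=[[5,-2,1],[7.5,-2.5,0.8],[8.5,-1.5,0.8],[8.8,-0.2,0.8],[8.8,1.1,0.8]], twist=[[-0.005,0,0],[0,0.005,0],[0,0.008,0],[0,0.008,0],[0,0.008,0]])

```text
time_s: 20.65
position: [0.52, -0.1765, 0.1776]
tcp_rot: [[-0.532, 0.847, -0.006], [0.847, 0.532, 0.003], [0.006, -0.003, -1.0]]
force: [-3.0, -9.2, 3.1]
opening: 0.273
```

```bash
python3 ring.py 9 9 9 9 9 9
```

```text
t 20.65 ang -143.0 rad mm 55.07 z 177.58 F tan -5.51 F rad 7.92 Fz 3.12 open 0.273
twist [-0.003, -0.006, 0.008]
[[8.6, -0.1, 0.2], [8.5, 1.2, 0.2], [8.2, 2.6, 0.2], [7.7, 3.8, 0.2], [7.1, 5.0, 0.2], [6.2, 6.0, 0.2]]
```

```bash
cat > ring2.py <<'E'
import sys,numpy as np
from rig import bot
from scipy.spatial.transform import Rotation as Rn
C=np.array([.564,-.1434])
def main(n,step=9.,dz=.9,r=.0555,ff=.007,inb=0.):
    s=bot.read_state();R=s["tcp_rot"];p=s["position"];F=s["force"]
    d=p[:2]-C;a=np.arctan2(d[1],d[0]);rad=np.array([np.cos(a),np.sin(a),0]);tan=np.array([np.sin(a),-np.cos(a),0])
    print("t",round(s["time_s"],2),"ang",round(np.degrees(a),1),"rad",round(np.hypot(*d)*1e3,1),"z",round(p[2]*1e3,1),"Ft",round(F@tan,2),"Fr",round(F@rad,2),"Fz",round(F[2],2),"op",round(s["opening"],3))
    y=np.radians(121.7);X=np.array([np.cos(y),np.sin(y),0]);Z=np.array([0,0,-1.]);G=np.stack([X,np.cross(Z,X),Z],1)
    w=Rn.from_matrix(R.T@G).as_rotvec();print("tiltneed",w.round(3))
    S=[];T=[]
    st=np.radians(step)
    for i in range(n):
        b=a-st*(i)      # start angle of this row
        m=b-st*.3        # direction slightly lagging
        v=np.array([np.sin(m),-np.cos(m),0])*r*st*1e3
        if i==0: v-=rad*(np.hypot(*d)-.055)*1e3*.5
        l=G.T@v; u=l[:2]/np.linalg.norm(l[:2])
        S.append([round(l[0],1),round(l[1],1),dz])
        k=[.5,.3,.1]+[0]*20
        T.append([round(-ff*u[1]+w[0]*k[i],3),round(ff*u[0]+w[1]*k[i],3),round(w[2]*k[i],3)])
    print(S);print(T)
main(int(sys.argv[1]),*[float(v) for v in sys.argv[2:]])
E
python3 ring2.py 7
```

```text
t 20.65 ang -143.0 rad 55.1 z 177.6 Ft -5.51 Fr 7.92 Fz 3.12 op 0.273
tiltneed [-0.003 -0.006  0.008]
[[np.float64(8.7), np.float64(-0.4), 0.9], [np.float64(8.7), np.float64(1.0), 0.9], [np.float64(8.4), np.float64(2.3), 0.9], [np.float64(7.9), np.float64(3.6), 0.9], [np.float64(7.3), np.float64(4.8), 0.9], [np.float64(6.4), np.float64(5.9), 0.9], [np.float64(5.4), np.float64(6.8), 0.9]]
[[np.float64(-0.001), np.float64(0.004), np.float64(0.004)], [np.float64(-0.002), np.float64(0.005), np.float64(0.002)], [np.float64(-0.002), np.float64(0.006), np.float64(0.001)], [np.float64(-0.003), np.float64(0.006), np.float64(0.0)], [np.float64(-0.004), np.float64(0.006), np.float64(0.0)], [np.float64(-0.005), np.float64(0.005), np.float64(0.0)], [np.float64(-0.005), np.float64(0.004), np.float64(0.0)]]
```

```bash
sed -i 's/b=a-st\*(i) .*/b=a-.72*st*i/; s/S.append(.*/S.append([float(round(l[0],1)),float(round(l[1],1)),dz])/; s/T.append(\[round(-ff\*u\[1\]+w\[0\]\*k\[i\],3),round(ff\*u\[0\]+w\[1\]\*k\[i\],3),round(w\[2\]\*k\[i\],3)\])/T.append([float(round(q,3)) for q in(-ff*u[1]+w[0]*k[i],ff*u[0]+w[1]*k[i],w[2]*k[i])])/' ring2.py; python3 ring2.py 7
```

```text
t 20.65 ang -143.0 rad 55.1 z 177.6 Ft -5.51 Fr 7.92 Fz 3.12 op 0.273
tiltneed [-0.003 -0.006  0.008]
[[8.7, -0.4, 0.9], [8.7, 0.6, 0.9], [8.6, 1.6, 0.9], [8.3, 2.5, 0.9], [8.0, 3.5, 0.9], [7.6, 4.3, 0.9], [7.0, 5.2, 0.9]]
[[-0.001, 0.004, 0.004], [-0.001, 0.005, 0.002], [-0.002, 0.006, 0.001], [-0.002, 0.007, 0.0], [-0.003, 0.006, 0.0], [-0.003, 0.006, 0.0], [-0.004, 0.006, 0.0]]
```

Request:
carry_out(grip=[-1,-1,-1,-1,-1,-1,-1], slide=[[8.7,-0.4,0.9],[8.7,0.6,0.9],[8.6,1.6,0.9],[8.3,2.5,0.9],[8,3.5,0.9],[7.6,4.3,0.9],[7,5.2,0.9]], twist=[[-0.001,0.004,0.004],[-0.001,0.005,0.002],[-0.002,0.006,0.001],[-0.002,0.007,0],[-0.003,0.006,0],[-0.003,0.006,0],[-0.004,0.006,0]])

```text
time_s: 21.35
position: [0.5104, -0.1306, 0.1757]
tcp_rot: [[-0.532, 0.847, 0.008], [0.847, 0.532, 0.013], [0.007, 0.014, -1.0]]
force: [0.8, -5.7, -0.1]
opening: 0.27
```

```bash
python3 ring2.py 7
```

```text
t 21.35 ang 166.5 rad 55.1 z 175.7 Ft -5.39 Fr -2.1 Fz -0.14 op 0.27
tiltneed [ 0.014 -0.007  0.008]
[[5.8, 6.5, 0.9], [5.1, 7.1, 0.9], [4.3, 7.6, 0.9], [3.4, 8.0, 0.9], [2.4, 8.4, 0.9], [1.5, 8.6, 0.9], [0.5, 8.7, 0.9]]
[[0.002, 0.001, 0.004], [-0.002, 0.002, 0.002], [-0.005, 0.003, 0.001], [-0.006, 0.003, 0.0], [-0.007, 0.002, 0.0], [-0.007, 0.001, 0.0], [-0.007, 0.0, 0.0]]
```

Request:
carry_out(grip=[-1,-1,-1,-1,-1,-1,-1], slide=[[6,6.5,1.4],[5.2,7.2,1.4],[4.3,7.7,1.4],[3.4,8.2,1.3],[2.4,8.5,1.3],[1.5,8.7,1.3],[0.4,8.8,1.3]], twist=[[0.003,0.001,0.004],[0,0.001,0.002],[-0.003,0.002,0.001],[-0.005,0.002,0],[-0.005,0.001,0],[-0.005,0.001,0],[-0.005,0,0]])

```text
time_s: 22.05
position: [0.5436, -0.0921, 0.1735]
tcp_rot: [[-0.539, 0.842, 0.022], [0.842, 0.539, -0.004], [-0.015, 0.017, -1.0]]
force: [-2.1, -7.4, 5.4]
opening: 0.264
```

```bash
python3 ring2.py 7 9 1.3 .0555 .006
```

```text
t 22.05 ang 111.7 rad 55.2 z 173.5 Ft -4.71 Fr -6.06 Fz 5.36 op 0.264
tiltneed [0.017 0.015 0.016]
[[-2.0, 8.5, 1.3], [-2.9, 8.2, 1.3], [-3.8, 7.9, 1.3], [-4.6, 7.4, 1.3], [-5.4, 6.8, 1.3], [-6.2, 6.2, 1.3], [-6.8, 5.4, 1.3]]
[[0.003, 0.006, 0.008], [-0.001, 0.003, 0.005], [-0.004, -0.001, 0.002], [-0.005, -0.003, 0.0], [-0.005, -0.004, 0.0], [-0.004, -0.004, 0.0], [-0.004, -0.005, 0.0]]
```

Request:
carry_out(grip=[-1,-1,-1,-1,-1,-1,-1], slide=[[-2.6,8.2,1.2],[-3.6,8,1.2],[-4.5,7.5,1.2],[-5.4,6.9,1.2],[-6.2,6.2,1.2],[-7,5.4,1.2],[-7.5,4.4,1.2]], twist=[[0.005,0.006,0.008],[0.001,0.003,0.005],[-0.003,0,0.002],[-0.003,-0.002,0],[-0.003,-0.003,0],[-0.003,-0.003,0],[-0.003,-0.004,0]])

```text
time_s: 22.75
position: [0.5856, -0.0931, 0.1729]
tcp_rot: [[-0.536, 0.844, -0.004], [0.844, 0.536, -0.002], [0.0, -0.005, -1.0]]
force: [-4.2, 3.1, 12.3]
opening: 0.27
```

```bash
python3 ring2.py 7 9 1.2 .0555 .005
```

```text
t 22.75 ang 66.8 rad 54.8 z 172.9 Ft -5.06 Fr 1.2 Fz 12.29 op 0.27
tiltneed [-0.005 -0.     0.012]
[[-7.3, 4.8, 1.2], [-7.8, 3.8, 1.2], [-8.2, 2.9, 1.2], [-8.5, 2.0, 1.2], [-8.7, 1.0, 1.2], [-8.7, 0.0, 1.2], [-8.7, -1.0, 1.2]]
[[-0.005, -0.004, 0.006], [-0.004, -0.005, 0.004], [-0.002, -0.005, 0.001], [-0.001, -0.005, 0.0], [-0.001, -0.005, 0.0], [-0.0, -0.005, 0.0], [0.001, -0.005, 0.0]]
```

Request:
carry_out(grip=[-1,-1,-1,-1,-1,-1,-1,-1], slide=[[-7.3,4.7,0.8],[-7.8,3.7,0.8],[-8.2,2.8,0.8],[-8.5,1.8,0.8],[-8.7,0.8,0.8],[-8.7,-0.2,0.8],[-8.7,-1.2,0.8],[-8.4,-2.2,0.8]], twist=[[-0.004,-0.004,0.006],[-0.003,-0.005,0.004],[-0.002,-0.005,0.001],[-0.001,-0.006,0],[-0.001,-0.006,0],[0,-0.006,0],[0.001,-0.006,0],[0.001,-0.006,0]])

```text
time_s: 23.55
position: [0.6143, -0.1215, 0.1725]
tcp_rot: [[-0.531, 0.847, -0.003], [0.847, 0.531, -0.002], [-0.001, -0.004, -1.0]]
force: [1.8, 6.9, 6.3]
opening: 0.264
```

```bash
python3 ring2.py 7 9 1.2 .0555 .005
```

```text
t 23.55 ang 23.5 rad 54.9 z 172.5 Ft -5.66 Fr 4.38 Fz 6.31 op 0.264
tiltneed [-0.004  0.001  0.006]
[[-8.6, -1.6, 1.2], [-8.3, -2.6, 1.2], [-8.0, -3.5, 1.2], [-7.5, -4.4, 1.2], [-7.0, -5.2, 1.2], [-6.3, -6.0, 1.2], [-5.6, -6.7, 1.2]]
[[-0.001, -0.005, 0.003], [0.0, -0.005, 0.002], [0.002, -0.005, 0.001], [0.003, -0.004, 0.0], [0.003, -0.004, 0.0], [0.003, -0.004, 0.0], [0.004, -0.003, 0.0]]
```

Request:
carry_out(grip=[-1,-1,-1,-1,-1,-1,-1,-1], slide=[[-9.4,-1.5,1],[-9.2,-2.5,1],[-8.9,-3.5,1],[-8.5,-4.4,1],[-8,-5.3,1],[-7.3,-6.2,1],[-6.6,-7,1],[-5.8,-7.6,1]], twist=[[-0.001,-0.005,0.003],[0,-0.005,0.002],[0.002,-0.005,0.001],[0.003,-0.004,0],[0.003,-0.004,0],[0.003,-0.004,0],[0.004,-0.004,0],[0.004,-0.004,0]])

```text
time_s: 24.35
position: [0.6124, -0.1712, 0.1715]
tcp_rot: [[-0.528, 0.849, -0.003], [0.849, 0.528, -0.004], [-0.002, -0.005, -1.0]]
force: [2.5, 3.8, 6.1]
opening: 0.265
```

```bash
python3 ring2.py 8 10 1.0 .0555 .006
```

```text
t 24.35 ang -29.9 rad 55.8 z 171.5 Ft -4.59 Fr 0.27 Fz 6.07 op 0.265
tiltneed [-0.005  0.002  0.003]
[[-3.8, -8.9, 1.0], [-3.0, -9.2, 1.0], [-1.9, -9.5, 1.0], [-0.6, -9.7, 1.0], [0.6, -9.7, 1.0], [1.8, -9.5, 1.0], [3.0, -9.2, 1.0], [4.1, -8.8, 1.0]]
[[0.003, -0.001, 0.001], [0.004, -0.001, 0.001], [0.005, -0.001, 0.0], [0.006, -0.0, 0.0], [0.006, 0.0, 0.0], [0.006, 0.001, 0.0], [0.006, 0.002, 0.0], [0.005, 0.003, 0.0]]
```

Request:
carry_out(grip=[-1,-1,-1,-1,-1,-1,-1,-1], slide=[[-4.2,-8.8,1],[-3.2,-9.2,1],[-2.1,-9.5,1],[-0.9,-9.7,1],[0.3,-9.7,1],[1.5,-9.6,1],[2.7,-9.3,1],[3.8,-8.9,1]], twist=[[0.003,-0.001,0.001],[0.004,-0.001,0.001],[0.005,-0.001,0],[0.006,0,0],[0.006,0,0],[0.006,0.001,0],[0.006,0.002,0],[0.005,0.003,0]])

```text
time_s: 25.15
position: [0.5634, -0.1993, 0.1709]
tcp_rot: [[-0.523, 0.853, 0.001], [0.853, 0.523, -0.007], [-0.007, -0.003, -1.0]]
force: [5.1, 2.2, 1.8]
opening: 0.271
```

```bash
python3 ring2.py 8 10 1.0 .0555 .006
```

```text
t 25.15 ang -90.6 rad 55.9 z 170.9 Ft -5.09 Fr -2.28 Fz 1.76 op 0.271
tiltneed [-0.003  0.007 -0.003]
[[6.0, -7.7, 1.0], [6.5, -7.1, 1.0], [7.4, -6.3, 1.0], [8.1, -5.3, 1.0], [8.7, -4.2, 1.0], [9.2, -3.1, 1.0], [9.5, -1.9, 1.0], [9.7, -0.7, 1.0]]
[[0.003, 0.007, -0.002], [0.004, 0.006, -0.001], [0.004, 0.005, -0.0], [0.003, 0.005, -0.0], [0.003, 0.005, -0.0], [0.002, 0.006, -0.0], [0.001, 0.006, -0.0], [0.0, 0.006, -0.0]]
```

Request:
carry_out(grip=[-1,-1,-1,-1,-1,-1,-1], slide=[[5.4,-8,1.8],[6.3,-7.3,1.8],[7.2,-6.5,1.7],[8,-5.5,1.7],[8.7,-4.4,1.6],[9.2,-3.2,1.6],[9.5,-2,1.6]], twist=[[0.003,0.007,-0.002],[0.004,0.007,-0.001],[0.004,0.006,0],[0.003,0.006,0],[0.003,0.006,0],[0.002,0.007,0],[0.001,0.007,0]])

```text
time_s: 25.85
position: [0.5213, -0.1791, 0.1691]
tcp_rot: [[-0.525, 0.851, 0.012], [0.851, 0.525, -0.003], [-0.009, 0.009, -1.0]]
force: [2.1, -4.1, 3.5]
opening: 0.269
```

```bash
python3 ring2.py 8 10 1.2 .0555 .006
```

```text
t 25.85 ang -140.1 rad 55.6 z 169.1 Ft -4.51 Fr 0.98 Fz 3.51 op 0.269
tiltneed [ 0.009  0.009 -0.001]
[[9.7, -0.6, 1.2], [9.7, 0.3, 1.2], [9.6, 1.5, 1.2], [9.3, 2.7, 1.2], [8.9, 3.9, 1.2], [8.3, 5.0, 1.2], [7.6, 6.0, 1.2], [6.8, 6.9, 1.2]]
[[0.005, 0.01, -0.0], [0.002, 0.009, -0.0], [-0.0, 0.007, -0.0], [-0.002, 0.006, -0.0], [-0.002, 0.005, -0.0], [-0.003, 0.005, -0.0], [-0.004, 0.005, -0.0], [-0.004, 0.004, -0.0]]
```

Request:
carry_out(grip=[-1,-1,-1,-1,-1,-1], slide=[[9.6,-0.7,1.4],[9.6,0.4,1.4],[9.5,1.6,1.4],[9.2,2.8,1.4],[8.8,4,1.4],[8.2,5,1.4]], twist=[[0.005,0.01,0],[0.002,0.009,0],[0,0.007,0],[-0.001,0.006,0],[-0.002,0.006,0],[-0.003,0.005,0]])

```text
time_s: 26.45
position: [0.5092, -0.1358, 0.1676]
tcp_rot: [[-0.53, 0.848, 0.01], [0.848, 0.53, 0.004], [-0.002, 0.01, -1.0]]
force: [0.4, -4.6, 4.2]
opening: 0.27
```

```bash
python3 ring2.py 8 10 1.2 .0555 .006
```

```text
t 26.45 ang 172.1 rad 55.3 z 167.6 Ft -4.46 Fr -1.0 Fz 4.24 op 0.27
tiltneed [0.01  0.002 0.006]
[[7.0, 6.7, 1.2], [6.3, 7.4, 1.2], [5.3, 8.1, 1.2], [4.2, 8.7, 1.2], [3.1, 9.2, 1.2], [1.9, 9.5, 1.2], [0.7, 9.7, 1.2], [-0.5, 9.7, 1.2]]
[[0.001, 0.005, 0.003], [-0.002, 0.004, 0.002], [-0.004, 0.003, 0.001], [-0.005, 0.003, 0.0], [-0.006, 0.002, 0.0], [-0.006, 0.001, 0.0], [-0.006, 0.0, 0.0], [-0.006, -0.0, 0.0]]
```

Request:
carry_out(grip=[-1,-1,-1,-1,-1,-1], slide=[[6.8,6.8,1.2],[6,7.5,1.2],[5,8.2,1.2],[3.9,8.8,1.2],[2.8,9.2,1.2],[1.6,9.5,1.2]], twist=[[0.002,0.004,0.003],[0,0.003,0.002],[-0.003,0.003,0.001],[-0.004,0.002,0],[-0.005,0.002,0],[-0.005,0.001,0]])

```text
time_s: 27.05
position: [0.5369, -0.0954, 0.1659]
tcp_rot: [[-0.535, 0.844, 0.017], [0.845, 0.535, -0.003], [-0.012, 0.013, -1.0]]
force: [-2.2, -8.8, 4.5]
opening: 0.267
```

```bash
python3 ring2.py 7 10 1.2 .0555 .006
```

```text
t 27.05 ang 119.5 rad 55.1 z 165.9 Ft -6.23 Fr -6.6 Fz 4.54 op 0.267
tiltneed [0.013 0.011 0.012]
[[-1.0, 9.6, 1.2], [-2.1, 9.5, 1.2], [-3.3, 9.1, 1.2], [-4.4, 8.6, 1.2], [-5.4, 8.0, 1.2], [-6.4, 7.3, 1.2], [-7.2, 6.4, 1.2]]
[[0.001, 0.005, 0.006], [-0.002, 0.002, 0.004], [-0.004, -0.001, 0.001], [-0.005, -0.003, 0.0], [-0.005, -0.003, 0.0], [-0.005, -0.004, 0.0], [-0.004, -0.004, 0.0]]
```

Request:
carry_out(grip=[-1,-1,-1,-1], slide=[[-2,7.5,1],[-3,7.5,1],[-3.8,7.2,1],[-4.5,6.8,1]], twist=[[0.003,0.005,0.006],[0,0.002,0.004],[-0.003,0,0.001],[-0.004,-0.002,0]])

```text
time_s: 27.45
position: [0.5587, -0.0889, 0.1656]
tcp_rot: [[-0.532, 0.847, -0.003], [0.847, 0.532, 0.002], [0.003, -0.001, -1.0]]
force: [-5.9, -0.5, 11.1]
opening: 0.267
```

```bash
python3 ring2.py 5 9 1.0 .0555 .006
```

```text
t 27.45 ang 95.5 rad 54.7 z 165.6 Ft -5.94 Fr 0.03 Fz 11.14 op 0.267
tiltneed [-0.001 -0.003  0.008]
[[-4.1, 7.7, 1.0], [-5.0, 7.1, 1.0], [-5.8, 6.5, 1.0], [-6.5, 5.8, 1.0], [-7.1, 5.0, 1.0]]
[[-0.006, -0.004, 0.004], [-0.005, -0.004, 0.002], [-0.005, -0.004, 0.001], [-0.004, -0.004, 0.0], [-0.003, -0.005, 0.0]]
```

Request:
carry_out(grip=[-1,-1,-1,-1], slide=[[-4.3,7.3,0.6],[-5.2,6.8,0.6],[-6,6.2,0.6],[-6.6,5.5,0.6]], twist=[[-0.005,-0.004,0.004],[-0.004,-0.004,0.002],[-0.004,-0.004,0.001],[-0.003,-0.004,0]])

```text
time_s: 27.85
position: [0.5796, -0.0909, 0.165]
tcp_rot: [[-0.532, 0.847, -0.008], [0.847, 0.532, -0.003], [0.001, -0.008, -1.0]]
force: [-4.4, 1.9, 9.6]
opening: 0.271
```

```bash
python3 ring2.py 5 9 0.8 .0555 .006
```

```text
t 27.85 ang 73.5 rad 54.8 z 165.0 Ft -4.78 Fr 0.53 Fz 9.6 op 0.271
tiltneed [-0.008 -0.001  0.008]
[[-6.7, 5.6, 0.8], [-7.3, 4.7, 0.8], [-7.8, 3.8, 0.8], [-8.2, 2.9, 0.8], [-8.5, 2.0, 0.8]]
[[-0.008, -0.005, 0.004], [-0.006, -0.005, 0.002], [-0.003, -0.006, 0.001], [-0.002, -0.006, 0.0], [-0.001, -0.006, 0.0]]
```

Still running free (4.8 N). Continuing.

Request:
carry_out(grip=[-1,-1,-1,-1,-1], slide=[[-6.8,5.5,0.7],[-7.4,4.6,0.7],[-7.9,3.7,0.7],[-8.3,2.8,0.7],[-8.6,1.9,0.7]], twist=[[-0.007,-0.005,0.004],[-0.005,-0.005,0.002],[-0.003,-0.006,0.001],[-0.002,-0.006,0],[-0.001,-0.006,0]])

```text
time_s: 28.35
position: [0.6016, -0.1036, 0.1647]
tcp_rot: [[-0.53, 0.848, -0.007], [0.848, 0.53, -0.003], [0.001, -0.008, -1.0]]
force: [-2.2, 5.4, 9.1]
opening: 0.269
```

```bash
python3 ring2.py 5 9 0.8 .0555 .006
```

```text
t 28.35 ang 46.6 rad 54.8 z 164.7 Ft -5.3 Fr 2.36 Fz 9.06 op 0.269
tiltneed [-0.008 -0.001  0.006]
[[-8.5, 1.9, 0.8], [-8.7, 0.9, 0.8], [-8.7, -0.1, 0.8], [-8.6, -1.1, 0.8], [-8.5, -2.1, 0.8]]
[[-0.005, -0.006, 0.003], [-0.003, -0.006, 0.002], [-0.001, -0.006, 0.001], [0.001, -0.006, 0.0], [0.001, -0.006, 0.0]]
```

Request:
carry_out(grip=[-1,-1,-1,-1,-1,-1], slide=[[-8.6,1.8,0.8],[-8.8,0.8,0.8],[-8.8,-0.2,0.8],[-8.7,-1.2,0.8],[-8.5,-2.2,0.8],[-8.1,-3.2,0.8]], twist=[[-0.005,-0.006,0.003],[-0.003,-0.006,0.002],[-0.001,-0.006,0.001],[0.001,-0.006,0],[0.001,-0.006,0],[0.002,-0.006,0]])

```text
time_s: 28.95
position: [0.6175, -0.1308, 0.1646]
tcp_rot: [[-0.527, 0.85, 0.002], [0.85, 0.527, -0.003], [-0.003, -0.0, -1.0]]
force: [2.4, 6.2, 5.4]
opening: 0.271
```

```bash
python3 ring2.py 6 9 0.8 .0555 .006
```

```text
t 28.95 ang 13.3 rad 55.0 z 164.6 Ft -5.53 Fr 3.74 Fz 5.44 op 0.271
tiltneed [-0.     0.003  0.002]
[[-8.1, -3.1, 0.8], [-7.7, -4.0, 0.8], [-7.2, -4.9, 0.8], [-6.6, -5.7, 0.8], [-5.9, -6.4, 0.8], [-5.2, -7.0, 0.8]]
[[0.002, -0.004, 0.001], [0.003, -0.004, 0.001], [0.003, -0.005, 0.0], [0.004, -0.005, 0.0], [0.004, -0.004, 0.0], [0.005, -0.004, 0.0]]
```

Request:
carry_out(grip=[-1,-1,-1,-1,-1,-1], slide=[[-8.2,-3.1,1],[-7.8,-4,1],[-7.2,-5,1],[-6.6,-5.8,1],[-5.9,-6.6,1],[-5.1,-7.2,1]], twist=[[0.002,-0.004,0.001],[0.003,-0.004,0.001],[0.003,-0.005,0],[0.004,-0.005,0],[0.004,-0.004,0],[0.005,-0.004,0]])

```text
time_s: 29.55
position: [0.615, -0.1649, 0.1643]
tcp_rot: [[-0.525, 0.851, 0.008], [0.851, 0.525, -0.011], [-0.014, 0.001, -1.0]]
force: [4.1, 3.8, 5.2]
opening: 0.267
```

```bash
python3 ring2.py 6 9 0.8 .0555 .006
```

```text
t 29.55 ang -22.9 rad 55.3 z 164.3 Ft -5.09 Fr 2.29 Fz 5.22 op 0.267
tiltneed [ 0.001  0.014 -0.   ]
[[-4.6, -7.4, 0.8], [-3.9, -7.8, 0.8], [-3.0, -8.2, 0.8], [-2.0, -8.5, 0.8], [-1.0, -8.7, 0.8], [-0.1, -8.7, 0.8]]
[[0.006, 0.004, -0.0], [0.006, 0.001, -0.0], [0.006, -0.001, -0.0], [0.006, -0.001, -0.0], [0.006, -0.001, -0.0], [0.006, -0.0, -0.0]]
```

Request:
carry_out(grip=[-1,-1,-1,-1,-1,-1], slide=[[-4.7,-7.5,1.3],[-3.9,-8,1.3],[-3,-8.4,1.3],[-2,-8.7,1.3],[-1,-8.9,1.3],[0,-8.9,1.3]], twist=[[0.006,0.005,0],[0.006,0.003,0],[0.006,0.001,0],[0.006,0,0],[0.006,0,0],[0.006,0,0]])

```text
time_s: 30.15
position: [0.5902, -0.1929, 0.1632]
tcp_rot: [[-0.523, 0.852, 0.002], [0.852, 0.523, -0.008], [-0.008, -0.002, -1.0]]
force: [5.8, 2.4, 4.6]
opening: 0.268
```

```bash
python3 ring2.py 6 9 1.4 .0555 .006
```

```text
t 30.15 ang -62.1 rad 56.0 z 163.2 Ft -6.23 Fr 0.55 Fz 4.56 op 0.268
tiltneed [-0.002  0.008 -0.003]
[[1.5, -8.6, 1.4], [2.0, -8.5, 1.4], [2.9, -8.2, 1.4], [3.8, -7.8, 1.4], [4.7, -7.4, 1.4], [5.5, -6.8, 1.4]]
[[0.005, 0.005, -0.001], [0.005, 0.004, -0.001], [0.005, 0.003, -0.0], [0.005, 0.003, -0.0], [0.005, 0.003, -0.0], [0.005, 0.004, -0.0]]
```

Request:
carry_out(grip=[-1,-1,-1,-1], slide=[[1.2,-7.5,1.4],[1.9,-7.4,1.4],[2.7,-7.2,1.4],[3.4,-6.9,1.4]], twist=[[0.005,0.005,-0.001],[0.005,0.004,-0.001],[0.005,0.003,0],[0.005,0.003,0]])

```text
time_s: 30.55
position: [0.5704, -0.1989, 0.1629]
tcp_rot: [[-0.523, 0.852, 0.005], [0.852, 0.524, -0.008], [-0.01, -0.0, -1.0]]
force: [5.4, -0.8, 2.6]
opening: 0.268
```

```bash
python3 ring2.py 5 8 1.4 .0555 .006
```

```text
t 30.55 ang -83.4 rad 55.9 z 162.9 Ft -5.28 Fr 1.46 Fz 2.62 op 0.268
tiltneed [-0.     0.01  -0.002]
[[4.0, -6.7, 1.4], [4.2, -6.5, 1.4], [4.9, -6.0, 1.4], [5.5, -5.5, 1.4], [6.0, -4.9, 1.4]]
[[0.005, 0.008, -0.001], [0.005, 0.006, -0.001], [0.005, 0.005, -0.0], [0.004, 0.004, -0.0], [0.004, 0.005, -0.0]]
```

Request:
carry_out(grip=[-1,-1,-1,-1,-1], slide=[[4.2,-7.2,1.8],[5,-6.8,1.8],[5.7,-6.2,1.8],[6.4,-5.6,1.7],[7,-4.8,1.7]], twist=[[0.005,0.008,-0.001],[0.005,0.007,-0.001],[0.005,0.006,0],[0.004,0.006,0],[0.003,0.006,0]])

```text
time_s: 31.05
position: [0.5441, -0.1955, 0.1623]
tcp_rot: [[-0.524, 0.852, 0.009], [0.852, 0.524, -0.008], [-0.012, 0.004, -1.0]]
force: [5.1, -4.1, 4.4]
opening: 0.269
```

```bash
python3 ring2.py 5 8 1.4 .0555 .006
```

```text
t 31.05 ang -110.9 rad 55.8 z 162.3 Ft -6.2 Fr 1.97 Fz 4.4 op 0.269
tiltneed [ 0.004  0.012 -0.002]
[[6.6, -4.1, 1.4], [6.8, -3.8, 1.4], [7.1, -3.1, 1.4], [7.4, -2.4, 1.4], [7.6, -1.6, 1.4]]
[[0.005, 0.011, -0.001], [0.004, 0.009, -0.0], [0.003, 0.007, -0.0], [0.002, 0.006, -0.0], [0.001, 0.006, -0.0]]
```

Request:
carry_out(grip=[-1,-1,-1,-1], slide=[[6.8,-4,1.6],[7.2,-3.4,1.6],[7.5,-2.8,1.6],[7.7,-2.1,1.6]], twist=[[0.004,0.01,-0.001],[0.004,0.009,0],[0.003,0.007,0],[0.002,0.006,0]])

```text
time_s: 31.45
position: [0.5284, -0.1861, 0.1618]
tcp_rot: [[-0.527, 0.85, 0.01], [0.85, 0.527, -0.01], [-0.014, 0.003, -1.0]]
force: [1.3, -6.1, 3.9]
opening: 0.264
```

```bash
python3 ring2.py 5 8 1.4 .0555 .006
```

```text
t 31.45 ang -129.9 rad 55.6 z 161.8 Ft -4.92 Fr 3.88 Fz 3.95 op 0.264
tiltneed [0.003 0.014 0.001]
[[7.5, -1.9, 1.4], [7.6, -1.4, 1.4], [7.7, -0.6, 1.4], [7.7, 0.2, 1.4], [7.7, 0.9, 1.4]]
[[0.003, 0.013, 0.001], [0.002, 0.01, 0.0], [0.001, 0.007, 0.0], [-0.0, 0.006, 0.0], [-0.001, 0.006, 0.0]]
```

Request:
carry_out(grip=[-1,-1,-1,-1,-1], slide=[[7.8,-1.8,1.5],[7.9,-1.2,1.5],[8,-0.5,1.5],[8,0.3,1.5],[8,1.1,1.5]], twist=[[0.003,0.013,0.001],[0.002,0.01,0],[0.001,0.007,0],[0,0.006,0],[-0.001,0.006,0]])

```text
time_s: 31.95
position: [0.5138, -0.1667, 0.1609]
tcp_rot: [[-0.531, 0.847, 0.008], [0.847, 0.531, -0.009], [-0.012, 0.002, -1.0]]
force: [-1.5, -7.7, 5.8]
opening: 0.272
```

```bash
python3 ring2.py 5 8 1.4 .0555 .006
```

```text
t 31.95 ang -155.1 rad 55.3 z 160.9 Ft -6.37 Fr 4.56 Fz 5.79 op 0.272
tiltneed [0.002 0.012 0.006]
[[7.6, 1.4, 1.4], [7.5, 2.0, 1.4], [7.2, 2.7, 1.4], [6.9, 3.5, 1.4], [6.6, 4.1, 1.4]]
[[-0.0, 0.012, 0.003], [-0.001, 0.009, 0.002], [-0.002, 0.007, 0.001], [-0.003, 0.005, 0.0], [-0.003, 0.005, 0.0]]
```

Request:
carry_out(grip=[-1,-1,-1,-1], slide=[[7.8,1.4,1.4],[7.7,2.1,1.4],[7.4,2.9,1.4],[7.1,3.6,1.4]], twist=[[0,0.011,0.003],[-0.001,0.009,0.002],[-0.002,0.007,0.001],[-0.003,0.006,0]])

```text
time_s: 32.35
position: [0.5088, -0.1454, 0.1602]
tcp_rot: [[-0.531, 0.847, 0.006], [0.847, 0.531, -0.002], [-0.005, 0.004, -1.0]]
force: [-1.6, -6.7, 5.2]
opening: 0.271
```

```bash
python3 ring2.py 5 8 1.4 .0555 .006
```

```text
t 32.35 ang -177.9 rad 55.2 z 160.2 Ft -6.65 Fr 1.86 Fz 5.15 op 0.271
tiltneed [0.004 0.005 0.007]
[[6.5, 4.2, 1.4], [6.1, 4.7, 1.4], [5.6, 5.3, 1.4], [5.1, 5.9, 1.4], [4.4, 6.3, 1.4]]
[[-0.001, 0.007, 0.003], [-0.002, 0.006, 0.002], [-0.004, 0.005, 0.001], [-0.005, 0.004, 0.0], [-0.005, 0.003, 0.0]]
```

Request:
carry_out(grip=[-1,-1,-1,-1], slide=[[6.8,4.3,1.3],[6.4,4.9,1.3],[5.9,5.6,1.3],[5.3,6.2,1.3]], twist=[[-0.001,0.007,0.003],[-0.002,0.006,0.002],[-0.004,0.005,0.001],[-0.005,0.004,0]])

```text
time_s: 32.75
position: [0.5133, -0.1218, 0.1593]
tcp_rot: [[-0.533, 0.846, 0.008], [0.846, 0.533, 0.001], [-0.003, 0.007, -1.0]]
force: [-2.7, -6.5, 5.8]
opening: 0.264
```

```bash
python3 ring2.py 5 8 1.4 .0555 .006
```

```text
t 32.75 ang 156.9 rad 55.1 z 159.3 Ft -7.05 Fr -0.1 Fz 5.85 op 0.264
tiltneed [0.007 0.003 0.009]
[[4.2, 6.5, 1.4], [3.5, 6.9, 1.4], [2.8, 7.2, 1.4], [2.1, 7.5, 1.4], [1.3, 7.6, 1.4]]
[[-0.001, 0.005, 0.005], [-0.003, 0.004, 0.003], [-0.005, 0.002, 0.001], [-0.006, 0.002, 0.0], [-0.006, 0.001, 0.0]]
```

Request:
carry_out(grip=[-1,-1,-1], slide=[[4.2,6.6,1.2],[3.4,7,1.2],[2.6,7.4,1.2]], twist=[[-0.001,0.005,0.005],[-0.003,0.004,0.003],[-0.005,0.002,0.001]])

```text
time_s: 33.05
position: [0.5227, -0.1071, 0.1588]
tcp_rot: [[-0.532, 0.847, 0.005], [0.847, 0.532, 0.001], [-0.002, 0.005, -1.0]]
force: [-4.1, -6.3, 8.9]
opening: 0.268
```

```bash
python3 ring2.py 5 8 1.2 .0555 .006
```

```text
t 33.05 ang 138.7 rad 55.0 z 158.8 Ft -7.49 Fr -1.08 Fz 8.86 op 0.268
tiltneed [0.005 0.002 0.008]
[[1.9, 7.5, 1.2], [1.2, 7.7, 1.2], [0.4, 7.7, 1.2], [-0.4, 7.7, 1.2], [-1.1, 7.7, 1.2]]
[[-0.003, 0.002, 0.004], [-0.004, 0.001, 0.002], [-0.005, 0.001, 0.001], [-0.006, -0.0, 0.0], [-0.006, -0.001, 0.0]]
```

Request:
carry_out(grip=[-1,-1,-1], slide=[[1.6,7.5,0.9],[0.9,7.6,0.9],[0,7.6,0.9]], twist=[[-0.003,0.002,0.004],[-0.004,0.001,0.002],[-0.005,0.001,0.001]])

```text
time_s: 33.35
position: [0.5345, -0.0971, 0.1584]
tcp_rot: [[-0.533, 0.846, 0.002], [0.846, 0.533, -0.002], [-0.002, 0.0, -1.0]]
force: [-5.7, -5.2, 8.1]
opening: 0.268
```

```bash
python3 ring2.py 5 8 1.2 .0555 .006
```

```text
t 33.35 ang 122.5 rad 55.0 z 158.4 Ft -7.64 Fr -1.33 Fz 8.05 op 0.268
tiltneed [0.    0.002 0.009]
[[-0.2, 7.7, 1.2], [-1.0, 7.7, 1.2], [-1.8, 7.5, 1.2], [-2.5, 7.3, 1.2], [-3.2, 7.0, 1.2]]
[[-0.006, 0.001, 0.005], [-0.006, -0.0, 0.003], [-0.006, -0.001, 0.001], [-0.006, -0.002, 0.0], [-0.005, -0.002, 0.0]]
```

Request:
carry_out(grip=[-1,-1], slide=[[-0.4,7.4,0.6],[-1.1,7.2,0.6]], twist=[[-0.005,0.001,0.005],[-0.005,0,0.003]])

```text
time_s: 33.55
position: [0.542, -0.0931, 0.1582]
tcp_rot: [[-0.531, 0.847, -0.002], [0.847, 0.531, -0.003], [-0.002, -0.004, -1.0]]
force: [-6.3, -5.0, 8.2]
opening: 0.269
```

```bash
python3 ring2.py 5 8 1.2 .0555 .006
```

```text
t 33.55 ang 113.6 rad 54.9 z 158.2 Ft -7.77 Fr -2.09 Fz 8.21 op 0.269
tiltneed [-0.004  0.002  0.007]
[[-1.4, 7.6, 1.2], [-2.2, 7.4, 1.2], [-2.9, 7.2, 1.2], [-3.6, 6.9, 1.2], [-4.3, 6.5, 1.2]]
[[-0.008, -0.0, 0.004], [-0.007, -0.001, 0.002], [-0.006, -0.002, 0.001], [-0.005, -0.003, 0.0], [-0.005, -0.003, 0.0]]
```

Request:
carry_out(grip=[-1,-1,0.3,0.3,0.3,0.3,0.3], slide=[[0,0,0],[0,0,0],[0,0,0],[0,0,0],[0,0,0],[0,0,0],[0,0,0]], twist=[[0,0,0],[0,0,0],[0,0,0],[0,0,0],[0,0,0],[0,0,0],[0,0,0]])

```text
time_s: 34.25
position: [0.5372, -0.0907, 0.1567]
tcp_rot: [[-0.533, 0.846, -0.011], [0.846, 0.533, -0.001], [0.005, -0.01, -1.0]]
force: [-0.4, -0.0, -0.5]
opening: 0.609
```

```bash
python3 ring2.py 1
```

```text
t 34.25 ang 117.0 rad 59.1 z 156.7 Ft -0.33 Fr 0.15 Fz -0.55 op 0.609
tiltneed [-0.01  -0.005  0.009]
[[-3.2, 8.5, 0.9]]
[[-0.011, -0.005, 0.005]]
```

Request:
carry_out(grip=[0.3,0.3,0.3,0.3,0.3,0.3,0.3], slide=[[0,0,-5],[0,0,-15],[0,0,-30],[0,0,-35],[0,0,-30],[0,0,-10],[0,0,0]], twist=[[0,0,0],[0,0,0],[0,0,0],[0,0,0],[0,0,0],[0,0,0],[0,0,0]])

```text
time_s: 34.95
position: [0.5377, -0.0899, 0.2861]
tcp_rot: [[-0.533, 0.846, -0.015], [0.846, 0.533, 0.001], [0.009, -0.012, -1.0]]
force: [0.4, -0.8, -0.7]
opening: 0.65
```

Request:
carry_out(grip=[0.3,0.3,0.3,0.3,0.3,0.3,0.3], slide=[[15,0,-10],[30,0,-10],[40,0,-10],[40,0,-5],[20,0,0],[5,0,0],[0,0,0]], twist=[[0,0,0],[0,0,0],[0,0,0],[0,0,0],[0,0,0],[0,0,0],[0,0,0]])

```text
time_s: 35.65
position: [0.4469, 0.0454, 0.3168]
tcp_rot: [[-0.532, 0.846, -0.034], [0.846, 0.532, 0.008], [0.025, -0.025, -0.999]]
force: [0.5, -0.0, 0.9]
opening: 0.651
```

Run:
```python
from fit import *
from rig import bot
s=bot.capture("side");t=bot.capture("top");np.savez("side9.npz",**s);np.savez("top9.npz",**t)
cv2.imwrite("pics/e_side.png",s["color"][:,:,::-1]);cv2.imwrite("pics/e_top.png",t["color"][:,:,::-1])
o=[]
for c,u,v in((s,380,225),(t,385,165)):
    b=crop(c,u,v,50,75,8,0);S=tf(cranksegs(),Rz(np.radians(112)),np.array([.5632,-.1422,.1285]));
    o+=[b] 
    if c is s: b2=b.copy();draw(b2,c,S,u,v,8)
cv2.imwrite("pics/e1.png",cv2.resize(np.hstack([o[0],b2,o[1]]),None,fx=.66,fy=.66))
```

```text
(no output)
```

View pics/e1.png

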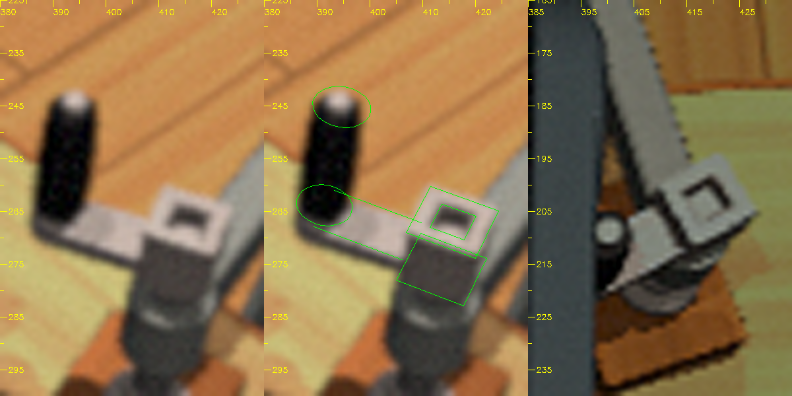

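View pics/e_top.png

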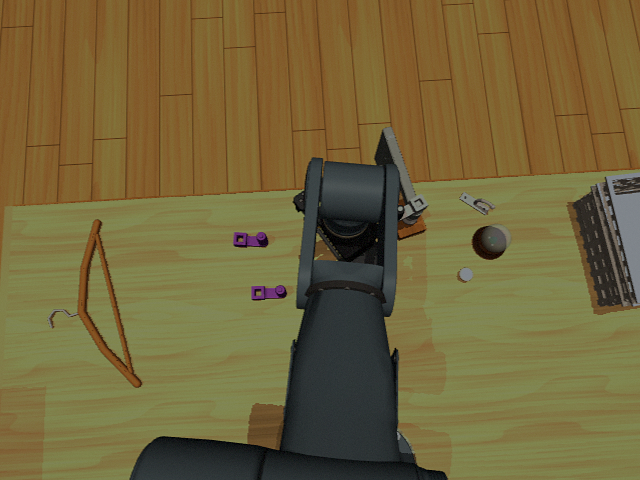

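Run:
```python
from rig import bot
print(bot.hand_in())
```

```text
the job is handed in; nothing more can be done
None
```

I fitted the crank onto the screw's square and wound it clockwise about 3 turns (about 1088°). I stopped when the pull at the grip read about 7.8 N. Then I let go, moved the arm clear and handed the job in at about 36 s.

**Tightness:** The pull ran free at about 5 N, with readings scattered between 4.5 and 6.2 N. Near the end it rose steadily: 6.4, 6.7, 7.1, 7.5, 7.6, then 7.8 N. From that rise I put the foot's contact with the block at a shoulder height of about 131 mm. The scatter makes that uncertain by about 15° of turn.

**Seating:** The last pictures show the crank level on the screw. Its underside sits at about 128.5 mm, against 128.3 mm expected from the turns made.

**Surroundings:** The block is where it lay, to within about 1 pixel (2 mm). The globe, knob, valet hook and hanger look unmoved, by eye only.

**What went wrong:** In the first turn, between roughly half and two-thirds of the way round, the tool crept out of upright by up to 4.5°. The side picture suggested the crank's grip end had lifted a few millimetres. I straightened the tool and held it upright with light downward pressure for the rest. Until I straightened it, keeping the crank fully down on the square was not perfect. A side picture at the worst moment was blocked by the gripper, so I could not confirm it directly.

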